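Make up a tasting kit and a sampling kit

ROBOT

A 7-joint arm with a two-finger parallel gripper is mounted at the origin on a cart in front of the work surface, level with it; the furniture and walls round the work are solid. World frame = base frame: x ahead of the robot, y to its left, z up, the work surface at z = 0. Lengths are in m, angles in rad, forces in N, time in s.
With the tool pointing down it reaches from about 0.35 to 0.9 m from the base axis. Payload 8.1 kg.
Tool frame: the origin (TCP) lies midway between the tips of the shut fingers; the grasp point (between the pads) lies 19 mm behind it; x points along the fingers, z is the direction in which the jaws open and shut, and the axes are right-handed (so a half turn about x gives the same grasp; the last joint's range is limited). The gripper opens to 92 mm and grips with 3 to 60 N. Pads are 19 mm wide; open, the fingers measure 130 mm over their backs; the gripper's body (75 mm by 190 mm) begins 47 mm behind the grasp point.
Start: joints at [1.098, 0.434, 0.025, 1.573, -0.012, 1.134, -0.075], TCP at [0.226, -0.583, 0.227] pointing down, gripper open.
Joint ranges: [-2.62, 2.62], [-0.44, 2.09], [-1.27, 1.32], [0.08, 2.57], [-1.32, 4.46], [0.12, 2], [-2.74, 2.74]. Speed limits (rad/s): [2.22, 2.22, 3.01, 3.01, 3.14, 3.14, 3.14].

INTERFACE

Orientations are given as a rotation vector (axis times angle).
In Python, from cell import arm, optics, finder gives the robot as it stands.
- The arm moves only by the tool send_rows, never from a script. Its argument "rows" is a list that holds one entry, the list of rows, each a list of 7 numbers: the shift along the tool's x, y, z in mm, then the turn, a rotation vector about the tool's x, y, z in degrees, then the opening in per cent of the stroke, from 0 (shut) to 100 (fully open). A call has exactly 8 rows; each row is the pose to reach, as a shift and turn from the pose commanded when the call began, along the tool's axes at that moment; what a row does not reach only later rows make up. A row lasts 1/10 s, in which the tool goes at most 50 mm and 8.59 degrees, less where a joint would pass 70% of its speed; a pose out of reach is approached as far as the arm can. A call with a gripper value outside its range is refused whole. The fingers move at their own pace and stop on an object; "grip_force" is the grip in N (left out, the last holds). Time passes only in rows, so rows that repeat a pose let the fingers close, or fill a call up. It gives the time, the measured TCP pose, the force and the opening at its end, in the units of the state.
- arm.observe(): the state, without advancing time (a new reading comes with each control period).
- optics.get_image(name): name is "side" or "top" or "wrist"; returns (picture, depth): 480x640x3 uint8, red, green, blue; 480x640 float32, m along the optical axis (not along the pixel's ray), 0 where there is no reading.
- optics.get_calibration(name): a dict with "camera_matrix" (3x3 intrinsics, pixels), "position" and "orientation" of the camera in the world; the wrist camera has in their place "T_tool_cam" (4x4, takes a point from camera to tool coordinates, whose origin is the TCP and whose axes are the tool frame's). Camera axes: x right, y up, looking along -z (the intrinsics and any distortion apply to the point x, -y, -z); pixel columns grow to the right and rows downward; lengths in m; the calibration is good to about 2 mm. A picture is of the moment at which its call begins: read the wrist's pose just before it. get_calibration takes no time and is no camera call.
- arm.sign_off(): hands the job in, once; it reports no verdict.
Trained networks look in the newest picture that a camera, given by its name, has taken for a name from the list of things; names that differ only in an ending like _2 or _b are one class to them, and where a whole thing is asked for, a point or a joint stands for the part that bears it (a point fixed in the world has none). Each returns a list of dicts, best first, with "confidence" (0 to 1); they miss things now and then, are a little off and sometimes report something else, mostly with a low value. They report only what shows in the picture. A call takes as long as a camera call.
- finder.search_frame(camera, thing): "bbox" ([left, top, width, height] in pixels, round what is visible of it).
- finder.regions_of(camera, thing): "region" (480x640 bool, what is visible of it) and "bbox" ([left, top, width, height] in pixels, round what is visible of it).
- finder.place_of(camera, thing): "xy" ([column, row] in pixels: a listed point, or the origin of a listed thing).
The state is a dict: "clock": time; "joints": joint angles; "dq": joint speeds; "joint_efforts": joint torques, N m; "position": TCP position; "ee_rot": TCP orientation; "force": force on the tool from outside, world axes, zero at the start; "ft_torque": the same for the moment, N m; "width": opening from 0.0 (shut) to 1.0 (fully open).
Only numpy, scipy, OpenCV 4.12 (cv2) and the standard library are available. Lean on these libraries where they do the work, as an engineer would, in place of code of your own. Each camera call takes 0.05 s, during which the arm holds its last target.

TASK

Make up the two kits from the stock along the front edge of the table. The narrow tray gets the gold tin, flat on its round pad, and the spoon, lying along its one strip; the wide tray gets the jar, standing on its round pad, the thermometer, lying along the strip nearer the robot, and the marker, along the strip farther away. Centre each thing on its mark, keep the jar upright all the while, and leave the brush and the spatula where they lie.

Things in the scene. Friction and masses are not known exactly. Their poses are not given: they have to be found in the camera images.
- tray_narrow: narrow white fixed tray, 112 (x) x 310 (y) mm, floor 6 mm above table, lip 4 mm above floor. Origin: underside centre; x away from robot, y to its left (turned up to 0.1 rad). Flush black inlays: a round pad, 86 mm, at x 0, y -100 mm; one strip 46 x 175 mm along y, centred at x 0, y +55 mm. Stands left or right.
- tray_wide: wide white fixed tray, 156 (x) x 310 (y) mm, floor 6 mm above table, lip 4 mm above floor. Origin: underside centre; x away from robot, y to its left (turned up to 0.1 rad). Flush black inlays: a round pad, 86 mm, at x 0, y -100 mm; two strips 46 x 175 mm along y, centred at y +55 mm and x -34 mm (nearer the robot) or x +34 mm (farther). Stands left or right.
- tin: closed, flat round gold tin, 66 mm across, 22 mm tall, 62 g; origin: centre of its underside, z up. Grasp across the diameter from above. It stands loose in the front row; the lids (7 mm), the wider open tin at the left and the tins at the back are not it.
- spoon: small pale filling spoon, 165 x 35 x 11 mm, 28 g, lying flat; origin: middle of its length, at the underside; x runs along it. It can be gripped across y near the middle; either end may point either way in the tray.
- jar: upright translucent round jar with an orange screw lid (fixed), 75 mm tall, 160 g; lid 69 mm across from 56 mm up to the top, body 62 mm across below it. Origin: centre of its underside, z up. Grasp across the lid from above. It stands in the front row; another jar far back is not it.
- thermometer: pocket probe thermometer, 167 mm long, 55 g: white box head 62 x 34 x 16 mm with a thin metal probe (3.6 mm thick). Origin: middle of the whole length, at the underside; x runs along it, head from x -84 to -22 mm (centre -53), probe from -22 to +84 mm, 8 mm up. Grip the head across y; it may point either way in the tray.
- marker: white marker pen with a blue cap, 130 x 13 x 13 mm, 18 g, lying; origin: middle of its length, at the underside; x runs along it. Grip across y; it may point either way in the tray.
- brush: small table brush with a blue back, bristles down, 26 x 130 x 36 mm, loose in the front row; not wanted, stays where it lies. Origin: centre of the underside; y along it.
- spatula: steel spatula with a blue handle, 205 x 26 x 12 mm, loose at the right end of the front row; not wanted, stays where it lies. Origin: middle of the length, at the underside; x along it.

How it is judged:
By the outcome, as a careful person would: the job done as asked, in the order asked, and still so for the second after the job is handed in, with the robot touching nothing.
It also fails if it takes over 136 s, if anything falls off the work surface, if the arm or the gripper's body presses on something with over 40 N, if the wrist force passes 120 N, or if a joint passes its speed limit or range.

## Working session

There is one attempt and no reset: what is moved stays moved. The work goes in short steps, Python scripts to look and compute and a tool call to move; the robot and the scene stay as the last step left them, time stands still between calls to the robot, and variables do not carry over. Pictures are saved under pics/ and viewed, and the job is handed in when it is done.

Besides the shell and the picture viewer there is one more tool, called after "Emit:" by a JSON object that holds its "name" and its "arguments". send_rows: Moves the arm, as the interface text tells. Its arguments: {"type":"object","properties":{"rows":{"type":"array"},"grip_force":{"type":"number"}},"required":["rows"]}

```bash
ls; mkdir -p pics
python3 - <<'E'
from cell import arm, optics, finder
import cv2
print(arm.observe())
for n in ("top","side"):
    im,d=optics.get_image(n); cv2.imwrite(f"pics/{n}0.png",im[:,:,::-1])
    print(optics.get_calibration(n))
print(optics.get_calibration("wrist"))
E
```

```text
pics
{'clock': 0.0, 'joints': array([ 1.09839344,  0.43523049,  0.02497996,  1.57410556, -0.0115862 ,
        1.1340001 , -0.07508256]), 'dq': array([-3.27120065e-06,  6.84120164e-04, -1.28164542e-03, -1.18327256e-03,
       -2.19748790e-04, -1.39087129e-04, -4.01509609e-04]), 'joint_efforts': array([-7.07374074e-04, -6.67849803e+01,  9.85032097e-01, -3.14456964e+01,
       -6.04828703e-02,  4.27530985e-02,  6.73501404e-05]), 'position': array([ 0.22564536, -0.58229022,  0.22593713]), 'ee_rot': array([ 0.93348555,  1.36317565, -0.93222016]), 'force': array([0.35580688, 0.05809907, 0.35577646]), 'ft_torque': array([ 0.03318571, -0.04801784, -0.04363539]), 'width': 0.9976301077722678}
{'camera_matrix': array([[456.38976358,   0.        , 317.8942998 ],
       [  0.        , 456.38976358, 238.36520528],
       [  0.        ,   0.        ,   1.        ]]), 'position': array([ 0.46019612, -0.05344102,  1.1535217 ]), 'orientation': array([ 0.02234618, -0.0547914 , -1.56194272])}
{'camera_matrix': array([[516.04795131,   0.        , 314.35744168],
       [  0.        , 516.04795131, 235.98218898],
       [  0.        ,   0.        ,   1.        ]]), 'position': array([0.0323315 , 0.87645964, 1.01147664]), 'orientation': array([ 0.25652008, -1.08592663, -2.48538097])}
{'camera_matrix': array([[385.46578727,   0.        , 321.29155706],
       [  0.        , 385.46578727, 240.50104382],
       [  0.        ,   0.        ,   1.        ]]), 'T_tool_cam': array([[-1.45486995e-03,  3.04213835e-01, -9.52602659e-01,
        -1.58730823e-01],
       [ 1.04161254e-04,  9.52603708e-01,  3.04214011e-01,
         8.41898448e-02],
       [ 9.99998936e-01,  3.43367534e-04, -1.41760180e-03,
         1.08012606e-03],
       [ 0.00000000e+00,  0.00000000e+00,  0.00000000e+00,
         1.00000000e+00]])}
```

View pics/top0.png

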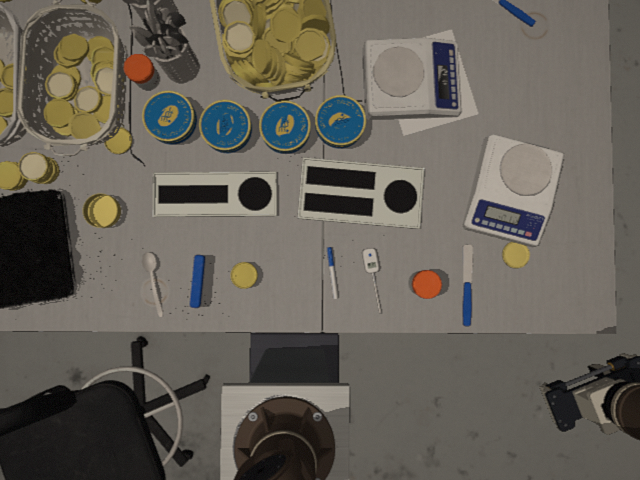

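View pics/side0.png

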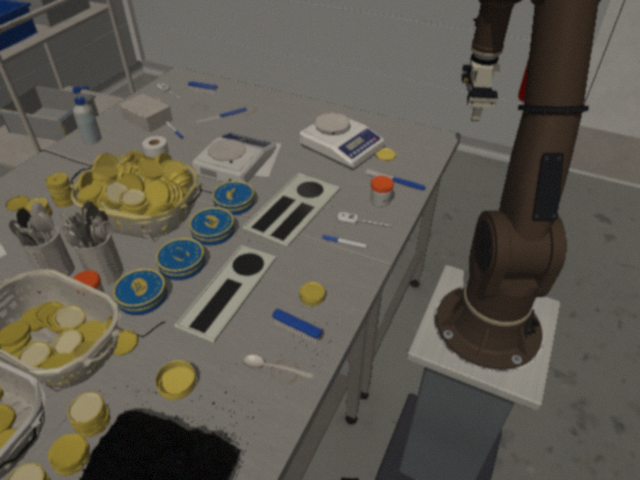

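```bash
cat > h.py <<'E'
from cell import arm, optics, finder
import numpy as np, cv2
from scipy.spatial.transform import Rotation as R
def campose(n):
    c=optics.get_calibration(n); K=c["camera_matrix"]
    if n=="wrist":
        s=arm.observe(); T=np.eye(4); T[:3,:3]=R.from_rotvec(s["ee_rot"]).as_matrix(); T[:3,3]=s["position"]
        T=T@c["T_tool_cam"]; return K,T[:3,:3],T[:3,3]
    return K,R.from_rotvec(c["orientation"]).as_matrix(),np.array(c["position"])
def rays(P,uv):
    K,Rm,p=P; uv=np.atleast_2d(uv).astype(float)
    d=np.c_[(uv[:,0]-K[0,2])/K[0,0],-(uv[:,1]-K[1,2])/K[1,1],-np.ones(len(uv))]
    return d@Rm.T
def onz(P,uv,z):
    r=rays(P,uv); p=P[2]; return p+r*((z-p[2])/r[:,2])[:,None]
def cloud(P,uv,d):
    uv=np.atleast_2d(uv); return P[2]+rays(P,uv)*d[uv[:,1].astype(int),uv[:,0].astype(int)][:,None]
def minrect(xy):
    (c,wh,a)=cv2.minAreaRect((np.asarray(xy)[:,:2]*1000).astype(np.float32))
    if wh[0]<wh[1]: wh=wh[::-1]; a+=90
    return np.round(c,1),np.round(wh,1),((a+90)%180)-90
E
python3 - <<'E'
from h import *
P=campose("top"); im,d=optics.get_image("top"); np.savez("top0.npz",im=im,d=d)
print("top axis",P[1][:,2], "table z check",cloud(P,[[100,250],[300,300],[560,300],[300,240]],d).round(4).tolist())
for t,z in [("tray_narrow",.010),("tray_wide",.010),("tin",.022),("spoon",.006),("jar",.075),("thermometer",.012),("marker",.0065),("brush",.036),("spatula",.006)]:
    rs=finder.regions_of("top",t)[:3]; 
    for r in rs:
        uv=np.argwhere(r["region"])[:,::-1]
        c=cloud(P,uv,d); X=onz(P,uv,z)
        print(t,round(r["confidence"],2),r["bbox"],"zmed %.4f max %.4f"%(np.median(c[:,2]),c[:,2].max()),minrect(X),X.mean(0).round(4)[:2])
    print("   place",[(np.round(o["xy"],1).tolist(),round(o["confidence"],2)) for o in finder.place_of("top",t)[:2]])
E
```

```text
top axis [-0.04922849  0.02046187  0.99857792] table z check [[0.483, 0.4667, 0.0032], [0.3618, -0.0334, 0.0015], [0.3656, -0.6948, -0.0015], [0.5126, -0.0318, -0.0013]]
tray_narrow 0.72 [155.6, 171.4, 119.5, 45.8] zmed 0.0067 max 1.1535 (array([627.1, 183.1]), array([307.4, 113.5]), -89.42754471302032) [0.6261 0.1846]
   place [([215.5, 195.4], 0.79), ([330.1, 268.8], 0.37)]
tray_wide 0.67 [298.6, 160.5, 124.6, 69.0] zmed 0.0067 max 1.1535 (array([ 632.4, -182.8]), array([311.9, 158.4]), 85.64028930664062) [ 0.6325 -0.1838]
   place [([365.3, 192.5], 0.89)]
tin 0.78 [229.0, 263.1, 30.2, 25.6] zmed 0.0211 max 1.1535 (array([424., 106.]), array([66.4, 63.9]), -89.54842546582222) [0.4233 0.1058]
   place [([244.2, 275.5], 0.65)]
spoon 0.96 [142.4, 250.0, 19.8, 63.6] zmed 0.0060 max 1.1535 (array([400.1, 337.3]), array([159.4,  34.2]), 8.23594856262207) [0.4177 0.3368]
   place [([152.4, 284.6], 0.73)]
jar 0.75 [407.6, 269.3, 34.7, 28.8] zmed 0.0731 max 1.1535 (array([ 407.5, -327.5]), array([76.1, 66. ]), -89.56941145658493) [ 0.4083 -0.328 ]
   place [([420.1, 282.4], 0.97)]
thermomet
[... 197 characters left out ...]
1 max 1.1535 (array([ 404.5, -344.9]), array([83.2, 69.9]), -89.64209005236626) [ 0.405  -0.3461]
   place [([374.7, 281.2], 0.84), ([467.9, 282.9], 0.49)]
marker 0.65 [327.2, 249.2, 8.9, 52.4] zmed 0.0111 max 0.0177 (array([ 430.1, -112.2]), array([126.6,  12.1]), 7.533376693725586) [ 0.4298 -0.1123]
   place [([332.1, 271.6], 0.66)]
brush 0.81 [189.4, 255.7, 15.1, 51.8] zmed 0.0356 max 1.1535 (array([409. , 216.5]), array([127.3,  29.1]), -4.5489044189453125) [0.4085 0.2168]
   place [([203.5, 278.8], 0.64)]
spatula 0.81 [462.4, 244.3, 11.4, 81.8] zmed 0.0076 max 1.1535 (array([ 402.9, -453.9]), array([201.5,  23.3]), -1.4930191040039062) [ 0.4049 -0.4535]
   place [([469.0, 284.0], 0.85)]
```

Run:
```python
from h import *
P=campose("top"); f=np.load("top0.npz"); im=f["im"]; d=f["d"]
# inlays
g=im.max(2)
for name,(x0,y0,x1,y1) in {"nar":(157,176,274,212),"wide":(302,164,421,224)}.items():
    sub=(g[y0:y1,x0:x1]<70).astype(np.uint8)
    n,l,s,c=cv2.connectedComponentsWithStats(sub)
    for i in range(1,n):
        if s[i,4]<200: continue
        uv=np.argwhere(l==i)[:,::-1]+[x0,y0]
        X=onz(P,uv,.006); print(name,s[i,4],X.mean(0).round(4)[:2],minrect(X))
hsv=cv2.cvtColor(im,cv2.COLOR_RGB2HSV)
def comp(mask,z,label):
    n,l,s,c=cv2.connectedComponentsWithStats(mask.astype(np.uint8))
    for i in range(1,n):
        if s[i,4]<60: continue
        uv=np.argwhere(l==i)[:,::-1]; X=onz(P,uv,z); print(label,s[i],X.mean(0).round(4)[:2],minrect(X))
m=np.zeros(g.shape,bool); m[245:330,130:480]=1
comp(m&(hsv[...,0]<12)&(hsv[...,1]>150)&(hsv[...,2]>90),.075,"orange")
comp(m&(hsv[...,0]>18)&(hsv[...,0]<35)&(hsv[...,1]>90),.022,"gold")
big=cv2.resize(im[240:330,130:480],None,fx=2.28,fy=2.28*1,interpolation=cv2.INTER_CUBIC)
cv2.imwrite("pics/crop.png",cv2.resize(im[240:330,130:330],None,fx=4,fy=4,interpolation=2)[:,:,::-1])
cv2.imwrite("pics/crop2.png",cv2.resize(im[240:330,310:510],None,fx=4,fy=4,interpolation=2)[:,:,::-1])
s=arm.observe();print(R.from_rotvec(s["ee_rot"]).as_matrix().round(3))
```

```text
nar 843 [0.6292 0.0839] (array([629.5,  84.1]), array([81.5, 81.3]), -26.084457397460938)
nar 1203 [0.6263 0.2372] (array([626.9, 238.1]), array([170.5,  43.1]), -89.34553682804108)
wide 1169 [ 0.6723 -0.1329] (array([ 672.2, -132.9]), array([172.4,  44.3]), 85.68829345703125)
wide 837 [ 0.6264 -0.2849] (array([ 626.4, -284.6]), array([82.5, 79.9]), 45.19325256347656)
wide 1175 [ 0.6044 -0.1279] (array([ 604.3, -127.9]), array([172. ,  44.1]), 85.83931732177734)
orange [412 270  30  29 655] [ 0.4079 -0.3337] (array([ 407.8, -334. ]), array([67.2, 66.3]), -63.29268264770508)
gold [231 262  27  27 567] [0.4243 0.1057] (array([424. , 104.8]), array([64. , 63.9]), 0.8289257287979126)
[[-0.     0.932  0.361]
 [ 0.     0.361 -0.932]
 [-1.    -0.    -0.   ]]
```

View pics/crop.png

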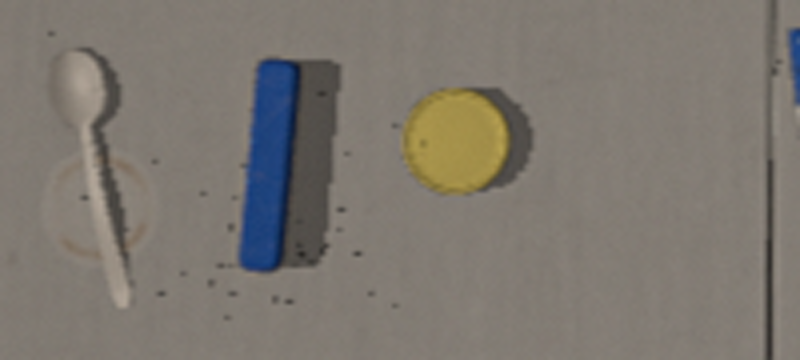

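View pics/crop2.png

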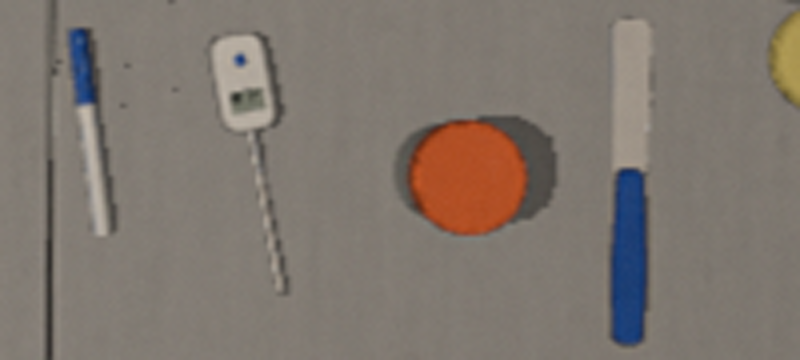

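```bash
cat >> h.py <<'E'
def go(x,y,z,yaw=None,q=True):
    """tool-axes shift mm and turn deg (about tool x,y,z) from measured pose to pose pointing down, tool z at yaw deg"""
    s=arm.observe(); Rm=R.from_rotvec(s["ee_rot"]).as_matrix()
    cur=np.degrees(np.arctan2(Rm[1,2],Rm[0,2]))
    if yaw is None: yaw=cur
    a=np.radians(yaw); zt=np.array([np.cos(a),np.sin(a),0]); xt=np.array([0,0,-1.]); G=np.c_[xt,np.cross(zt,xt),zt]
    sh=Rm.T@(np.array([x,y,z])-s["position"])*1000
    tr=np.degrees(R.from_matrix(Rm.T@G).as_rotvec())
    print("t %.2f pos %s yaw %.2f j7 %.2f F %s w %.3f"%(s["clock"],s["position"].round(4),cur,s["joints"][6],s["force"].round(1),s["width"]))
    print("   shift",sh.round(1),"turn",tr.round(2))
E
python3 -c "
from h import *
go(.424,.105,.15,-45)"
```

```text
t 1.05 pos [ 0.2258 -0.5828  0.2267] yaw -68.82 j7 -0.08 F [-0.3  0.2  0.1] w 1.004
   shift [  76.7  433.3 -569.7] turn [-23.82  -0.     0.  ]
```

Emit:
{"name": "send_rows", "arguments": {"rows": [[[38,216,-284,-12,0,0,100],[38,216,-284,-12,0,0,100],[38,216,-284,-12,0,0,100],[38,216,-284,-12,0,0,100],[38,216,-284,-12,0,0,100],[38,216,-284,-12,0,0,100],[38,216,-284,-12,0,0,100],[38,216,-284,-12,0,0,100]]]}}

```text
clock: 1.85
position: [0.3255, -0.2349, 0.1885]
ee_rot: [0.769, 1.432, -0.767]
force: [-0.2, -0.8, 1.0]
width: 1.004
```

```bash
python3 -c "
from h import *
go(.424,.105,.15,-45)"
```

```text
t 1.85 pos [ 0.3255 -0.2349  0.1885] yaw -56.44 j7 -0.53 F [-0.2 -0.8  1. ] w 1.004
   shift [  39.   269.9 -228.7] turn [-11.44  -0.06  -0.04]
```

Emit:
{"name": "send_rows", "arguments": {"rows": [[[39,270,-229,-11.4,0,0,100],[39,270,-229,-11.4,0,0,100],[39,270,-229,-11.4,0,0,100],[39,270,-229,-11.4,0,0,100],[39,270,-229,-11.4,0,0,100],[39,270,-229,-11.4,0,0,100],[39,270,-229,-11.4,0,0,100],[39,270,-229,-11.4,0,0,100]]]}}

```text
clock: 2.65
position: [0.4268, 0.1057, 0.1499]
ee_rot: [0.618, 1.482, -0.611]
force: [0.1, -1.1, 0.2]
width: 1.0
```

Run:
```python
from h import *
go(.424,.105,.06,-45)
P=campose("wrist"); im,d=optics.get_image("wrist"); cv2.imwrite("pics/w1.png",im[:,:,::-1])
rs=finder.regions_of("wrist","tin")[:2]
for r in rs:
    uv=np.argwhere(r["region"])[:,::-1]; X=onz(P,uv,.022)
    c=cloud(P,uv,d); print(r["confidence"],r["bbox"],minrect(X),np.median(c[:,2]))
```

```text
t 2.65 pos [0.4268 0.1057 0.1499] yaw -45.02 j7 -1.34 F [ 0.1 -1.1  0.2] w 1.000
   shift [89.9 -2.9 -1.4] turn [-0.02 -0.07 -0.23]
0.55 [275.9, 188.6, 80.8, 84.3] (array([425.9, 105.8]), array([66.9, 64. ]), 44.97930145263672) 0.02146307910364581
```

View pics/w1.png

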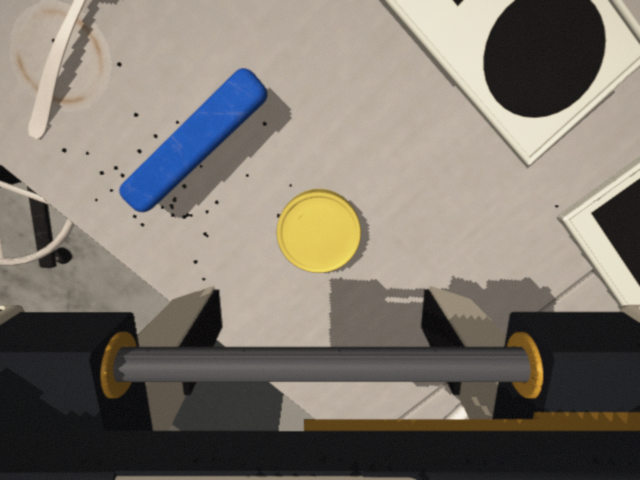

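Run:
```python
from h import *
go(.425,.1055,.006,-45)
```

```text
t 2.75 pos [0.4256 0.1009 0.1496] yaw -45.23 j7 -1.33 F [ 0.4 -0.8 -0.1] w 0.997
   shift [143.6   2.8  -3.6] turn [-0.23 -0.04 -0.01]
```

Emit:
{"name": "send_rows", "arguments": {"rows": [[[20,0,0,0,0,0,100],[45,0,0,0,0,0,100],[70,0,0,0,0,0,100],[90,0,0,0,0,0,100],[105,0,0,0,0,0,100],[110,0,0,0,0,0,100],[110,0,0,0,0,0,100],[110,0,0,0,0,0,100]]]}}

```text
clock: 3.55
position: [0.4257, 0.0988, 0.0404]
ee_rot: [0.62, 1.479, -0.62]
force: [0.2, 0.7, 0.4]
width: 0.998
```

Run:
```python
from h import *
go(.425,.1055,.005,-45)
```

```text
t 3.55 pos [0.4257 0.0988 0.0404] yaw -45.48 j7 -1.49 F [0.2 0.7 0.4] w 0.998
   shift [35.4  4.2 -5.3] turn [-0.48  0.04 -0.02]
```

Emit:
{"name": "send_rows", "arguments": {"rows": [[[0,4.2,-5.3,-0.5,0,0,100],[8,4.2,-5.3,-0.5,0,0,100],[16,4.2,-5.3,-0.5,0,0,100],[25,4.2,-5.3,-0.5,0,0,100],[35,4.2,-5.3,-0.5,0,0,100],[35,4.2,-5.3,-0.5,0,0,100],[35,4.2,-5.3,-0.5,0,0,60],[35,4.2,-5.3,-0.5,0,0,60]]], "grip_force": 15}}

```text
clock: 4.35
position: [0.4246, 0.1063, 0.0048]
ee_rot: [0.613, 1.482, -0.613]
force: [0.6, -0.1, 0.1]
width: 0.875
```

Emit:
{"name": "send_rows", "arguments": {"rows": [[[0,0,0,0,0,0,60],[0,0,0,0,0,0,60],[0,0,0,0,0,0,60],[0,0,0,0,0,0,60],[0,0,0,0,0,0,60],[0,0,0,0,0,0,60],[0,0,0,0,0,0,60],[0,0,0,0,0,0,60]]]}}

```text
clock: 5.15
position: [0.4248, 0.1063, 0.0049]
ee_rot: [0.613, 1.482, -0.613]
force: [0.5, -0.7, 6.2]
width: 0.694
```

Run:
```python
from h import *
go(.629,.084,.08,-45)
```

```text
t 5.15 pos [0.4248 0.1063 0.0049] yaw -44.92 j7 -1.55 F [ 0.5 -0.7  6.2] w 0.694
   shift [-75.  128.5 160.3] turn [ 0.08  0.02 -0.02]
```

Emit:
{"name": "send_rows", "arguments": {"rows": [[[-5,0,0,0,0,0,40],[-20,0,0,0,0,0,40],[-45,5,6,0,0,0,40],[-65,20,25,0,0,0,40],[-75,45,56,0,0,0,40],[-75,75,94,0,0,0,40],[-75,100,125,0,0,0,40],[-75,115,144,0,0,0,40]]]}}

```text
clock: 5.95
position: [0.6105, 0.0849, 0.0799]
ee_rot: [0.615, 1.481, -0.614]
force: [-0.1, -0.8, -0.6]
width: 0.698
```

Run:
```python
from h import *
go(.629,.084,.04,-45)
```

```text
t 5.95 pos [0.6105 0.0849 0.0799] yaw -45.02 j7 -1.28 F [-0.1 -0.8 -0.6] w 0.698
   shift [39.9 12.4 13.7] turn [-0.02  0.04 -0.05]
```

Emit:
{"name": "send_rows", "arguments": {"rows": [[[0,6,7,0,0,0,40],[10,12.4,13.7,0,0,0,40],[20,12.4,13.7,0,0,0,40],[30,12.4,13.7,0,0,0,40],[40,12.4,13.7,0,0,0,40],[40,12.4,13.7,0,0,0,40],[40,12.4,13.7,0,0,0,40],[40,12.4,13.7,0,0,0,40]]]}}

```text
clock: 6.75
position: [0.6264, 0.0853, 0.0402]
ee_rot: [0.613, 1.482, -0.612]
force: [0.1, 0.1, 0.5]
width: 0.693
```

Run:
```python
from h import *
go(.629,.084,.012,-45)
P=campose("wrist"); im,d=optics.get_image("wrist"); cv2.imwrite("pics/w2.png",im[:,:,::-1])
```

```text
t 6.75 pos [0.6264 0.0853 0.0402] yaw -44.91 j7 -1.30 F [0.1 0.1 0.5] w 0.693
   shift [28.2  0.9  2.8] turn [ 0.09  0.02 -0.03]
```

View pics/w2.png

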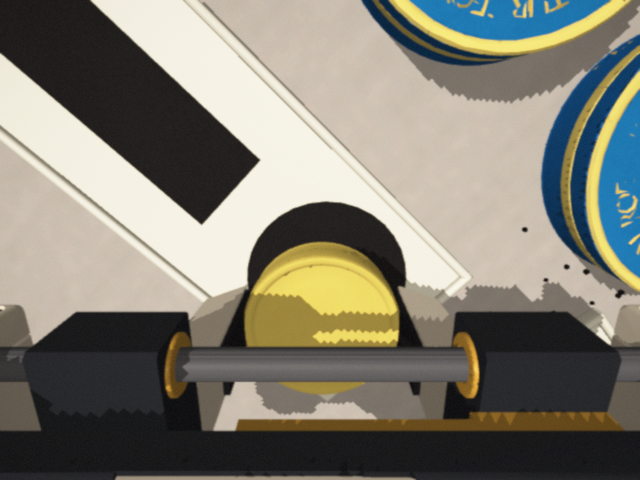

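Run:
```python
from h import *
from scipy.optimize import least_squares
P=campose("wrist"); im=cv2.imread("pics/w2.png"); g=im.max(2)
pts=[]
for u in range(262,394,3):
    col=g[185:260,u]; k=np.argmax(col<70); 
    if k>0: pts.append((u,185+k-.5))
X=onz(P,np.array(pts),.006)[:,:2]
f=lambda p:np.hypot(X[:,0]-p[0],X[:,1]-p[1])-.043
r=least_squares(f,[.63,.084],loss="soft_l1",f_scale=.001); print(r.x,np.abs(f(r.x)).max())
print(onz(P,[[260,158],[203,223]],.006))
uv=np.array([[247,300],[323,242],[398,300],[260,270],[385,270]]);print(onz(P,uv,.04+.017))
```

```text
[0.62917574 0.08159047] 0.0004635415497834597
[[0.65196784 0.15095302 0.006     ]
 [0.60658183 0.14949101 0.006     ]]
[[0.61532042 0.11442947 0.057     ]
 [0.65468719 0.11017637 0.057     ]
 [0.65880377 0.07099824 0.057     ]
 [0.62878128 0.11954681 0.057     ]
 [0.66386753 0.08451632 0.057     ]]
```

Run:
```python
from h import *
s=arm.observe(); Rm=R.from_rotvec(s["ee_rot"]).as_matrix()
P=campose("wrist")
for uv,z in [((323,242),.035),((323,264),.057),((323,242),.057)]:
    print(uv,z,((onz(P,[uv],z)[0]-s["position"])@Rm*1000).round(1))
im=cv2.imread("pics/w2.png"); cv2.imwrite("pics/w2c.png",cv2.resize(im[190:400,220:430],None,fx=2.8,fy=2.8,interpolation=2))
go(.6292,.0828,.012,-45)
```

```text
(323, 242) 0.035 [ 5.3 30.4  2.5]
(323, 264) 0.057 [-16.7  28.4   2.4]
(323, 242) 0.057 [-16.7  37.6   2.4]
t 6.80 pos [0.6265 0.0853 0.0403] yaw -44.91 j7 -1.30 F [-0.1 -0.5 -1.2] w 0.699
   shift [28.3  0.2  3.6] turn [ 0.09  0.03 -0.04]
```

View pics/w2c.png

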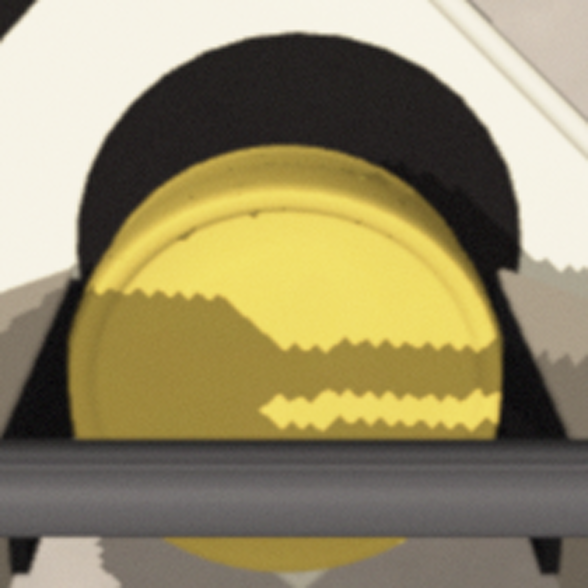

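Emit:
{"name": "send_rows", "arguments": {"rows": [[[4,1.7,3.6,0,0,0,40],[10,1.7,3.6,0,0,0,40],[17,1.7,3.6,0,0,0,40],[23,1.7,3.6,0,0,0,40],[28.5,1.7,3.6,0,0,0,40],[28.5,1.7,3.6,0,0,0,40],[28.5,1.7,3.6,0,0,0,78],[28.5,1.7,3.6,0,0,0,82]]]}}

```text
clock: 7.6
position: [0.63, 0.0838, 0.0111]
ee_rot: [0.613, 1.482, -0.613]
force: [-0.1, -0.2, -0.1]
width: 0.801
```

Emit:
{"name": "send_rows", "arguments": {"rows": [[[0,0,0,0,0,0,82],[0,0,0,0,0,0,82],[-20,0,0,0,0,0,82],[-50,0,0,0,0,0,82],[-90,0,0,0,0,0,82],[-110,0,0,0,0,0,82],[-110,0,0,0,0,0,82],[-110,0,0,0,0,0,82]]]}}

```text
clock: 8.4
position: [0.63, 0.0837, 0.1214]
ee_rot: [0.613, 1.482, -0.613]
force: [-0.7, -0.7, -0.0]
width: 0.822
```

Run:
```python
from h import *
go(.40,.336,.12,-80)
P=campose("wrist"); im,d=optics.get_image("wrist"); cv2.imwrite("pics/w3.png",im[:,:,::-1])
r=finder.regions_of("wrist","tin")[:1]
for r in r:
    uv=np.argwhere(r["region"])[:,::-1]; print(r["confidence"],minrect(onz(P,uv,.028)))
P=campose("top"); im,d=optics.get_image("top"); np.savez("top1.npz",im=im,d=d); cv2.imwrite("pics/t1.png",cv2.resize(im[160:330,130:330],None,fx=3,fy=3)[:,:,::-1])
for t,z in [("tin",.028),("spoon",.005)]:
    r=finder.regions_of("top",t)[0]; uv=np.argwhere(r["region"])[:,::-1]; print(t,r["confidence"],minrect(onz(P,uv,z)))
```

```text
t 8.40 pos [0.63   0.0837 0.1214] yaw -44.92 j7 -1.25 F [-0.7 -0.7 -0. ] w 0.822
   shift [   1.2   16.3 -341. ] turn [ 3.508e+01  3.000e-02 -3.000e-02]
0.66 (array([631.4,  82.3]), array([66.4, 66.1]), -0.00995635986328125)
tin 0.46 (array([408.8, 218.3]), array([128. ,  29.6]), -4.4726104736328125)
spoon 0.66 (array([399.2, 335.9]), array([157.5,  31.3]), 8.664384841918945)
```

View pics/w3.png

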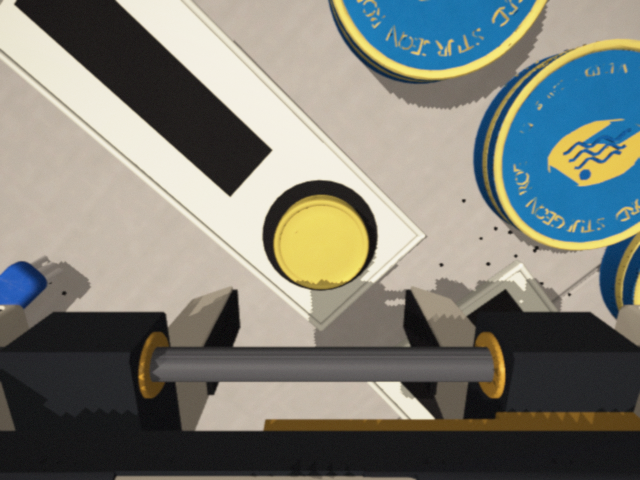

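View pics/t1.png

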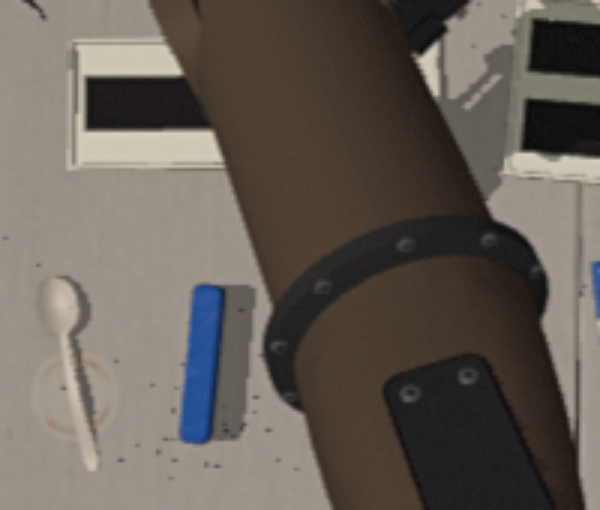

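Run:
```python
from h import *
from scipy.optimize import least_squares
P=campose("wrist"); im=cv2.imread("pics/w3.png"); g=im.max(2); s=im.max(2).astype(int)-im.min(2)
m=((g<70)[170:295,255:385]).astype(np.uint8); n,l,st,c=cv2.connectedComponentsWithStats(m); 
i=1+st[1:,4].argmax(); uv=np.argwhere(l==i)[:,::-1]+[255,170]
h=cv2.convexHull(uv.astype(np.int32))[:,0]; X=onz(P,h,.006)[:,:2]
f=lambda p:np.hypot(X[:,0]-p[0],X[:,1]-p[1])-.0425
r=least_squares(f,[.63,.084],loss="soft_l1",f_scale=.001);print("pad",r.x,np.abs(f(r.x)).max())
P=campose("top"); T=np.load("top0.npz"); d=T["d"]
e=onz(P,[[149.5,251.8],[160.5,316.6]],.004)[:,:2]; print(e,e.mean(0),np.hypot(*(e[0]-e[1])),np.degrees(np.arctan2(*(e[0]-e[1])[::-1])))
# handle centreline: rows in image, spoon mask
from h import finder
im=T["im"]; sub=im[275:316,140:170].astype(int)
for v in range(276,316,6):
    row=im[v,140:170].max(1).astype(int); k=np.where(row>165)[0]+140
    print(v,k.tolist(), onz(P,[[k.mean(),v]],.006)[0].round(4) if len(k) else None, d[v,k].round(3) if len(k) else None, )
```

```text
pad [0.62871136 0.0820569 ] 0.0011412680581561682
[[0.479474   0.34370042]
 [0.31883765 0.31241778]] [0.39915582 0.3280591 ] 0.1636540262380545 11.019967090953259
276 [] None None
282 [152, 153] [0.4044 0.3337 0.006 ] [1.132 1.131]
288 [153, 154] [0.3896 0.3308 0.006 ] [1.13  1.128]
294 [] None None
300 [] None None
306 [] None None
312 [161] [0.3304 0.3108 0.006 ] [1.141]
```

Emit:
{"name": "send_rows", "arguments": {"rows": [[[0,8,-40,4,0,0,82],[0,10,-85,10,0,0,70],[0,12,-135,16,0,0,60],[0,12,-185,22,0,0,50],[0,12,-235,28,0,0,50],[0,12,-280,34,0,0,50],[0,12,-315,34,0,0,50],[0,12,-335,34,0,0,50]]]}}

```text
clock: 9.45
position: [0.3981, 0.3313, 0.1209]
ee_rot: [1.062, 1.297, -1.063]
force: [0.7, -0.3, -0.0]
width: 0.504
```

Emit:
{"name": "send_rows", "arguments": {"rows": [[[0,0,0,0,0,0,50],[0,0,0,0,0,0,50],[0,0,0,0,0,0,50],[0,0,0,0,0,0,50],[0,0,0,0,0,0,50],[0,0,0,0,0,0,50],[0,0,0,0,0,0,50],[0,0,0,0,0,0,50]]]}}

```text
clock: 10.25
position: [0.4013, 0.3287, 0.1212]
ee_rot: [1.066, 1.294, -1.066]
force: [-0.3, 0.6, 0.2]
width: 0.5
```

Run:
```python
from h import *
go(.40,.33,.04,-79)
P=campose("wrist"); im,d=optics.get_image("wrist"); cv2.imwrite("pics/w4.png",im[:,:,::-1]); np.savez("w4.npz",im=im,d=d)
r=finder.regions_of("wrist","spoon")[:1]
for r in r:
    uv=np.argwhere(r["region"])[:,::-1]; print(r["confidence"],r["bbox"],minrect(onz(P,uv,.005)))
```

```text
t 10.25 pos [0.4013 0.3287 0.1212] yaw -78.93 j7 -2.36 F [-0.3  0.6  0.2] w 0.500
   shift [81.2 -1.  -1.5] turn [ 0.07  0.   -0.  ]
0.9 [290.4, 120.6, 50.7, 214.4] (array([401.6, 332.1]), array([162.3,  34.6]), 9.75367259979248)
```

View pics/w4.png

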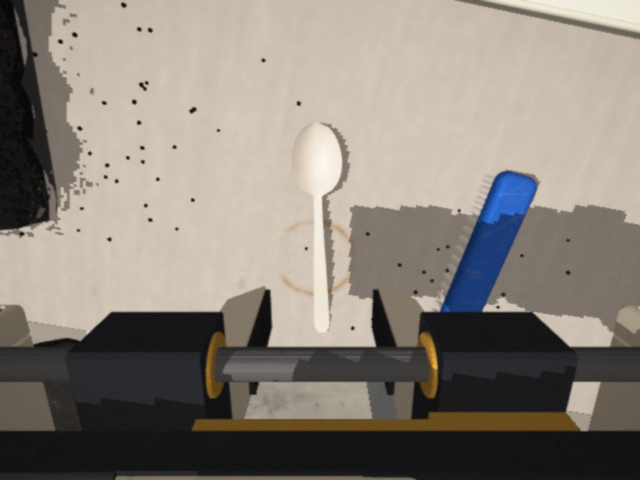

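Run:
```python
from h import *
P=campose("wrist")
e=onz(P,[[317,122],[321.5,331.5]],.004)[:,:2]; m=e.mean(0); a=np.degrees(np.arctan2(*(e[0]-e[1])[::-1])); print(e,m,np.hypot(*(e[0]-e[1])),a)
print(onz(P,[[319,200],[320,240],[321,280]],.004))
d=np.load("w4.npz")["d"]; print([cloud(P,[[u,240]],d)[0,2].round(4) for u in range(310,332,2)])
go(m[0],m[1],.04,a-90)
```

```text
[[0.48079027 0.3461315 ]
 [0.32167673 0.31178323]] [0.4012335  0.32895737] 0.16277875548742732 12.181664126862394
[[0.42783444 0.3344584  0.004     ]
 [0.39802237 0.32790661 0.004     ]
 [0.36616935 0.32090628 0.004     ]]
[np.float64(0.0013), np.float64(0.001), np.float64(0.0094), np.float64(0.0108), np.float64(0.0131), np.float64(0.011), np.float64(0.0109), np.float64(0.0005), np.float64(0.0007), np.float64(0.0015), np.float64(0.0021)]
t 10.35 pos [0.4012 0.3288 0.1212] yaw -78.92 j7 -2.36 F [ 0.6  0.6 -0.7] w 0.498
   shift [81.2  0.1 -0.2] turn [-1.1  0.  -0. ]
```

Emit:
{"name": "send_rows", "arguments": {"rows": [[[20,0,0,-1.1,0,0,45],[45,0,0,-1.1,0,0,45],[70,0,0,-1.1,0,0,45],[90,0,0,-1.1,0,0,45],[105,0,0,-1.1,0,0,45],[112,0,0,-1.1,0,0,45],[117,0,0,-1.1,0,0,45],[117,0,0,-1.1,0,0,45]]]}}

```text
clock: 11.15
position: [0.4011, 0.3288, 0.0041]
ee_rot: [1.051, 1.302, -1.051]
force: [-0.3, -0.4, 0.7]
width: 0.451
```

Emit:
{"name": "send_rows", "arguments": {"rows": [[[0,0,0,0,0,0,30],[0,0,0,0,0,0,15],[0,0,0,0,0,0,0],[0,0,0,0,0,0,0],[0,0,0,0,0,0,0],[0,0,0,0,0,0,0],[0,0,0,0,0,0,0],[0,0,0,0,0,0,0]]], "grip_force": 12}}

```text
clock: 11.95
position: [0.4016, 0.3292, 0.0047]
ee_rot: [1.052, 1.302, -1.05]
force: [0.4, -0.4, 7.1]
width: 0.276
```

Run:
```python
from h import *
go(.6275,.237,.08,1)
```

```text
t 11.95 pos [0.4016 0.3292 0.0047] yaw -77.82 j7 -2.43 F [ 0.4 -0.4  7.1] w 0.276
   shift [-75.1 201.4 137.7] turn [-7.882e+01  2.000e-02 -7.000e-02]
```

Emit:
{"name": "send_rows", "arguments": {"rows": [[[0,0,0,0,0,0,0],[0,0,0,0,0,0,0],[0,0,0,0,0,0,0],[0,0,0,0,0,0,0],[0,0,0,0,0,0,0],[0,0,0,0,0,0,0],[0,0,0,0,0,0,0],[0,0,0,0,0,0,0]]]}}

```text
clock: 12.75
position: [0.4016, 0.3292, 0.0047]
ee_rot: [1.052, 1.302, -1.05]
force: [-0.5, 0.1, 6.5]
width: 0.276
```

Run:
```python
from h import *
go(.6275,.237,.08,1)
P=campose("wrist"); im,d=optics.get_image("wrist"); cv2.imwrite("pics/w5.png",im[:,:,::-1])
```

```text
t 12.75 pos [0.4016 0.3292 0.0047] yaw -77.82 j7 -2.43 F [-0.5  0.1  6.5] w 0.276
   shift [-75.1 201.5 137.7] turn [-7.882e+01  2.000e-02 -7.000e-02]
```

View pics/w5.png

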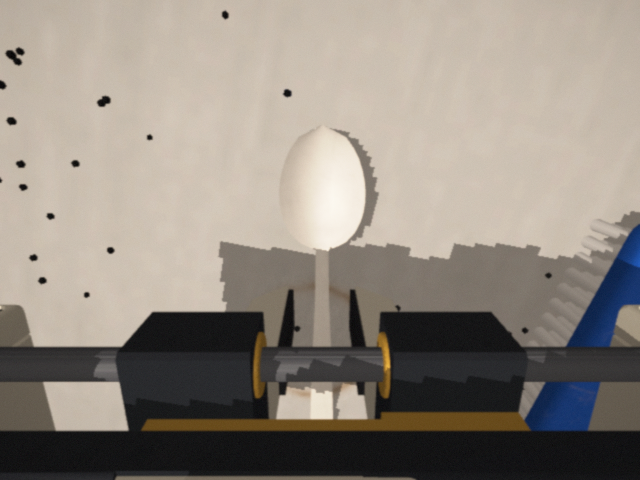

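Emit:
{"name": "send_rows", "arguments": {"rows": [[[-1,0,0,0,0,0,0],[-2,0,0,0,0,0,0],[-3,0,0,0,0,0,0],[-3,0,0,0,0,0,0],[-3,0,0,0,0,0,0],[-3,0,0,0,0,0,0],[-3,0,0,0,0,0,0],[-3,0,0,0,0,0,0]]]}}

```text
clock: 13.6
position: [0.4012, 0.3288, 0.0072]
ee_rot: [1.051, 1.302, -1.051]
force: [0.4, -0.5, -0.0]
width: 0.275
```

Emit:
{"name": "send_rows", "arguments": {"rows": [[[-3,0,0,0,0,0,0],[-6,0,0,0,0,0,0],[-9,0,0,0,0,0,0],[-12,0,0,0,0,0,0],[-15,0,0,0,0,0,0],[-15,0,0,0,0,0,0],[-15,0,0,0,0,0,0],[-15,0,0,0,0,0,0]]]}}

```text
clock: 14.4
position: [0.4011, 0.3287, 0.0221]
ee_rot: [1.051, 1.302, -1.051]
force: [1.0, 0.4, -0.4]
width: 0.274
```

Run:
```python
from h import *
go(.6275,.237,.08,1)
P=campose("wrist"); im,d=optics.get_image("wrist"); cv2.imwrite("pics/w6.png",im[:,:,::-1])
print([cloud(P,[[u,v]],d)[0,2].round(4) for u,v in ((322,180),(322,220),(322,260),(322,290))])
im,d=optics.get_image("side"); cv2.imwrite("pics/s6.png",cv2.resize(im[220:420,180:380],None,fx=3,fy=3)[:,:,::-1])
```

```text
t 14.40 pos [0.4011 0.3287 0.0221] yaw -77.82 j7 -2.42 F [ 1.   0.4 -0.4] w 0.274
   shift [-57.9 201.9 137.4] turn [-7.882e+01  0.000e+00  2.000e-02]
[np.float64(0.0194), np.float64(0.0218), np.float64(0.0259), np.float64(0.027)]
```

View pics/w6.png

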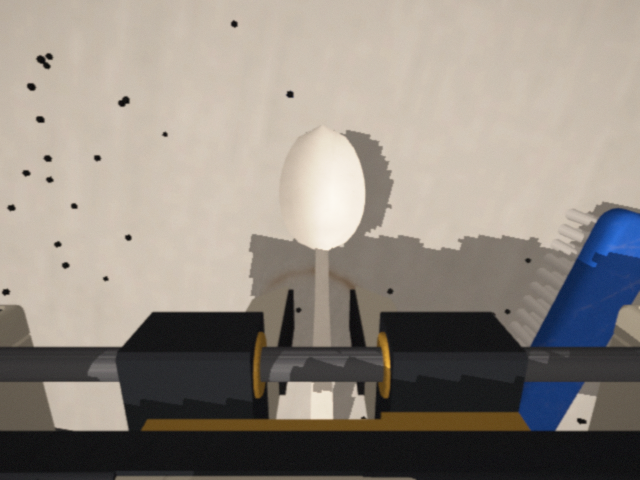

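View pics/s6.png

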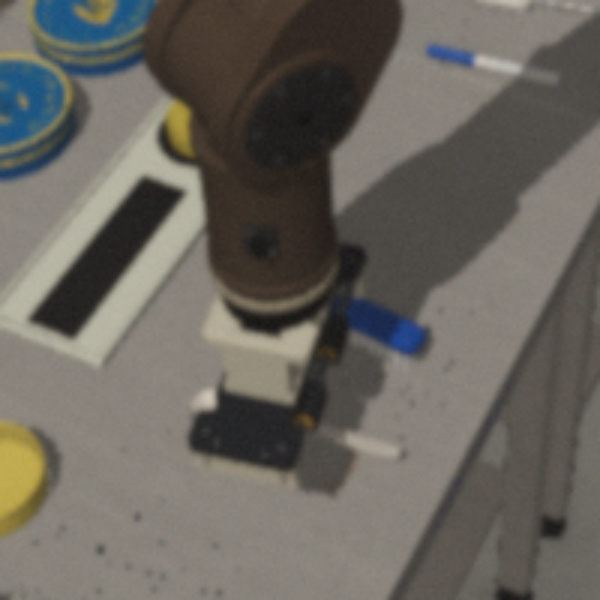

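Emit:
{"name": "send_rows", "arguments": {"rows": [[[-15,0,0,-4,0,0,0],[-35,10,7,-10,0,0,0],[-50,30,20,-17,0,0,0],[-58,55,37,-25,0,0,0],[-58,85,58,-33,0,0,0],[-58,115,78,-41,0,0,0],[-58,140,95,-48,0,0,0],[-58,155,106,-53,0,0,0]]]}}

```text
clock: 15.3
position: [0.5776, 0.2557, 0.0797]
ee_rot: [0.338, 1.544, -0.339]
force: [-0.8, -0.4, -0.1]
width: 0.271
```

Run:
```python
from h import *
go(.627,.237,.06,.9)
```

```text
t 15.30 pos [0.5776 0.2557 0.0797] yaw -24.71 j7 -1.29 F [-0.8 -0.4 -0.1] w 0.271
   shift [19.8  3.7 52.7] turn [-25.61   0.03   0.04]
```

Emit:
{"name": "send_rows", "arguments": {"rows": [[[0,1,13,-7,0,0,0],[5,2,28,-14,0,0,0],[12,3,42,-20,0,0,0],[20,4,52,-25.6,0,0,0],[20,4,52.7,-25.6,0,0,0],[20,4,52.7,-25.6,0,0,0],[20,4,52.7,-25.6,0,0,0],[20,4,52.7,-25.6,0,0,0]]]}}

```text
clock: 16.1
position: [0.6241, 0.2401, 0.0608]
ee_rot: [-0.01, 1.57, 0.011]
force: [-0.6, 0.7, -0.0]
width: 0.274
```

Run:
```python
from h import *
go(.627,.237,.012,.9)
P=campose("wrist"); im,d=optics.get_image("wrist"); cv2.imwrite("pics/w7.png",im[:,:,::-1])
```

```text
t 16.10 pos [0.6241 0.2401 0.0608] yaw 0.76 j7 -0.85 F [-0.6  0.7 -0. ] w 0.274
   shift [48.8 -3.2  2.8] turn [-0.14  0.03 -0.01]
```

View pics/w7.png

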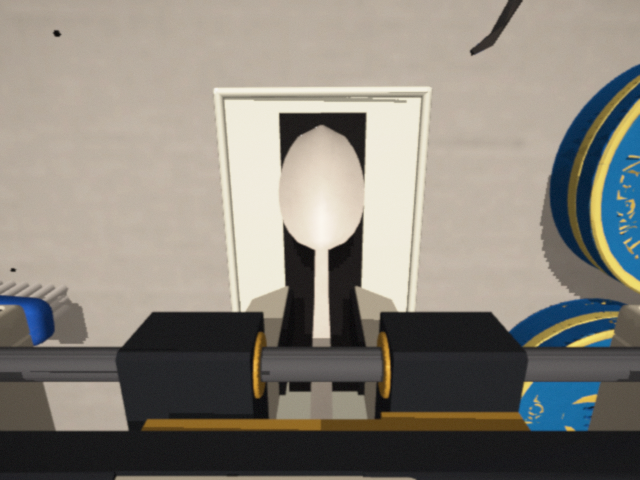

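Run:
```python
from h import *
P=campose("wrist"); s=arm.observe(); print(s["position"])
print("strip end corners",onz(P,[[279.5,113],[367,113]],.006).round(4)[:,:2].tolist(), "edges row 260",onz(P,[[285,260],[363,260]],.006).round(4)[:,:2].tolist())
print("tray", onz(P,[[216,90],[430,90],[235,300],[413,300]],.010).round(4)[:,:2].tolist())
print("spoon tip", [onz(P,[[321,125]],z).round(4)[0].tolist() for z in (.058,.064)])
go(.627,.237,.010,.9)
```

```text
[0.62426941 0.24001438 0.06081725]
strip end corners [[0.603, 0.3239], [0.649, 0.3246]] edges row 260 [[0.6046, 0.2414], [0.6507, 0.242]]
tray [[0.5714, 0.3345], [0.68, 0.336], [0.5746, 0.2169], [0.6815, 0.2183]]
spoon tip [[0.6248, 0.3192, 0.058], [0.6248, 0.3193, 0.064]]
t 16.15 pos [0.6243 0.24   0.0608] yaw 0.78 j7 -0.85 F [-0.5 -0.3  0.3] w 0.275
   shift [50.8 -3.1  2.7] turn [-0.12  0.03 -0.01]
```

Emit:
{"name": "send_rows", "arguments": {"rows": [[[5,-0.7,3.3,-0.3,0,0,0],[15,-0.7,3.3,-0.3,0,0,0],[25,-0.7,3.3,-0.3,0,0,0],[35,-0.7,3.3,-0.3,0,0,0],[43,-0.7,3.3,-0.3,0,0,0],[47,-0.7,3.3,-0.3,0,0,0],[49.8,-0.7,3.3,-0.3,0,0,0],[49.8,-0.7,3.3,-0.3,0,0,0]]]}}

```text
clock: 16.95
position: [0.6276, 0.2388, 0.0106]
ee_rot: [-0.015, 1.571, 0.015]
force: [-1.2, -0.9, -0.7]
width: 0.277
```

Emit:
{"name": "send_rows", "arguments": {"rows": [[[0,0,0,0,0,0,0],[0,0,0,0,0,0,0],[0,0,0,0,0,0,42],[0,0,0,0,0,0,42],[0,0,0,0,0,0,42],[-15,0,0,0,0,0,42],[-40,0,0,0,0,0,42],[-70,0,0,0,0,0,42]]]}}

```text
clock: 17.75
position: [0.6274, 0.2386, 0.0814]
ee_rot: [-0.015, 1.572, 0.015]
force: [-0.8, -0.4, 1.1]
width: 0.424
```

Emit:
{"name": "send_rows", "arguments": {"rows": [[[-20,0,-10,0,0,0,60],[-40,0,-30,0,0,0,80],[-60,0,-50,0,0,0,100],[-80,0,-60,0,0,0,100],[-80,0,-60,0,0,0,100],[-80,0,-60,0,0,0,100],[-80,0,-60,0,0,0,100],[-80,0,-60,0,0,0,100]]]}}

```text
clock: 18.55
position: [0.568, 0.2371, 0.1595]
ee_rot: [-0.015, 1.572, 0.014]
force: [-0.8, 0.0, -0.3]
width: 0.996
```

Run:
```python
from h import *
go(.408,-.334,.16,-45)
P=campose("wrist"); im,d=optics.get_image("wrist"); cv2.imwrite("pics/w8.png",im[:,:,::-1])
```

```text
t 18.55 pos [0.568  0.2371 0.1595] yaw 1.05 j7 -0.84 F [-0.8  0.  -0.3] w 0.996
   shift [  -0.  -568.1 -170.4] turn [46.05 -0.06  0.06]
```

View pics/w8.png

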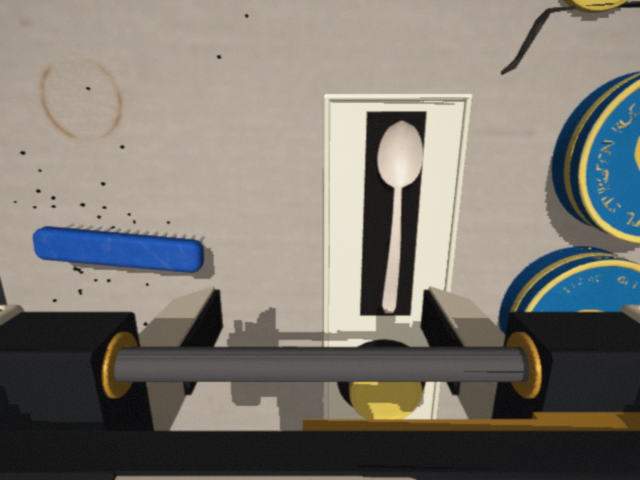

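Emit:
{"name": "send_rows", "arguments": {"rows": [[[0,-40,-12,1,0,0,100],[0,-85,-25,1,0,0,100],[0,-130,-38,1,0,0,100],[0,-175,-51,1,0,0,100],[0,-220,-64,1,0,0,100],[0,-265,-78,1,0,0,100],[0,-310,-91,1,0,0,100],[0,-350,-103,1,0,0,100]]]}}

```text
clock: 19.4
position: [0.4706, -0.1167, 0.16]
ee_rot: [-0.0, 1.572, 0.0]
force: [0.0, -0.1, -0.7]
width: 1.0
```

Run:
```python
from h import *
go(.408,-.334,.16,0)
```

```text
t 19.40 pos [ 0.4706 -0.1167  0.16  ] yaw 0.02 j7 -0.20 F [ 0.  -0.1 -0.7] w 1.000
   shift [ 1.000e-01 -2.173e+02 -6.260e+01] turn [ 0.02 -0.04  0.  ]
```

Emit:
{"name": "send_rows", "arguments": {"rows": [[[0,-45,-13,0,0,0,100],[0,-90,-26,0,0,0,100],[0,-135,-39,0,0,0,100],[0,-175,-50,0,0,0,100],[0,-205,-59,0,0,0,100],[0,-217,-62.6,0,0,0,100],[0,-217,-62.6,0,0,0,100],[0,-217,-62.6,0,0,0,100]]]}}

```text
clock: 20.2
position: [0.4098, -0.3298, 0.1602]
ee_rot: [-0.001, 1.571, 0.003]
force: [0.2, 0.3, 0.4]
width: 1.0
```

Run:
```python
from h import *
go(.408,-.334,.047,0)
P=campose("wrist"); im,d=optics.get_image("wrist"); cv2.imwrite("pics/w9.png",im[:,:,::-1])
hsv=cv2.cvtColor(im,cv2.COLOR_RGB2HSV)
m=((hsv[...,0]<12)&(hsv[...,1]>140)&(hsv[...,2]>60)).astype(np.uint8); m[300:]=0
uv=np.argwhere(m)[:,::-1]; c=cloud(P,uv,d); ok=c[:,2]>.072; print(len(uv),np.median(c[:,2]),minrect(c[ok]), minrect(onz(P,uv[ok],.075)))
```

```text
t 20.20 pos [ 0.4098 -0.3298  0.1602] yaw 0.15 j7 0.25 F [0.2 0.3 0.4] w 1.000
   shift [113.2  -4.3  -1.9] turn [ 0.15  0.01 -0.07]
7703 0.07429693384905489 (array([ 418. , -314.6]), array([116.8,  67. ]), 66.0383529663086) (array([ 408.4, -335.5]), array([66.8, 66.3]), 0.12096323817968369)
```

View pics/w9.png

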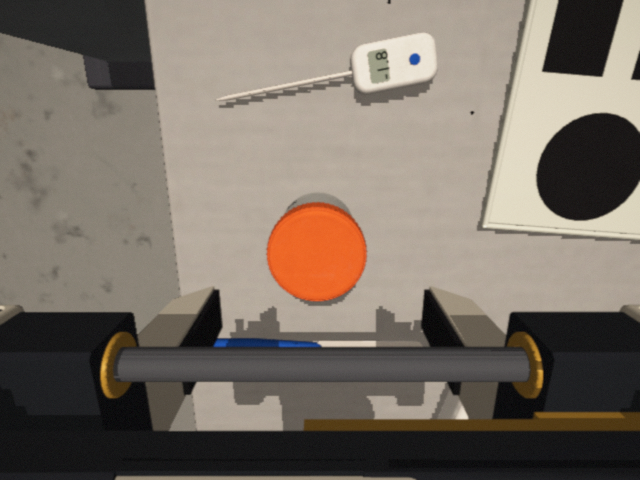

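Emit:
{"name": "send_rows", "arguments": {"rows": [[[10,-4.7,-1.9,0,0,0,100],[25,-4.7,-1.9,0,0,0,100],[40,-4.7,-1.9,0,0,0,100],[55,-4.7,-1.9,0,0,0,100],[65,-4.7,-1.9,0,0,0,100],[72,-4.7,-1.9,0,0,0,100],[72,-4.7,-1.9,0,0,0,100],[72,-4.7,-1.9,0,0,0,100]]]}}

```text
clock: 21.05
position: [0.4077, -0.3359, 0.0887]
ee_rot: [-0.002, 1.57, 0.001]
force: [0.6, -0.2, 0.5]
width: 1.001
```

Run:
```python
from h import *
go(.408,-.3347,.048,0)
```

```text
t 21.05 pos [ 0.4077 -0.3359  0.0887] yaw 0.11 j7 0.19 F [ 0.6 -0.2  0.5] w 1.001
   shift [40.7  1.2  0.3] turn [0.11 0.02 0.01]
```

Emit:
{"name": "send_rows", "arguments": {"rows": [[[10,1,0,0,0,0,100],[20,1,0,0,0,0,100],[30,1,0,0,0,0,100],[37,1,0,0,0,0,100],[41,1,0,0,0,0,100],[41,1,0,0,0,0,90],[41,1,0,0,0,0,50],[41,1,0,0,0,0,50]]], "grip_force": 25}}

```text
clock: 21.85
position: [0.4076, -0.3352, 0.0478]
ee_rot: [-0.001, 1.57, 0.001]
force: [0.5, 0.8, 0.3]
width: 0.783
```

Emit:
{"name": "send_rows", "arguments": {"rows": [[[0,0,0,0,0,0,50],[0,0,0,0,0,0,50],[0,0,0,0,0,0,50],[0,0,0,0,0,0,50],[0,0,0,0,0,0,50],[0,0,0,0,0,0,50],[0,0,0,0,0,0,50],[0,0,0,0,0,0,50]]]}}

```text
clock: 22.65
position: [0.4075, -0.3352, 0.0477]
ee_rot: [-0.001, 1.571, 0.001]
force: [-0.7, -0.0, 5.9]
width: 0.746
```

Run:
```python
from h import *
go(.6264,-.2855,.10,0)
```

```text
t 22.65 pos [ 0.4075 -0.3352  0.0477] yaw 0.08 j7 0.14 F [-0.7 -0.   5.9] w 0.746
   shift [-52.3  49.4 219. ] turn [0.08 0.02 0.03]
```

Emit:
{"name": "send_rows", "arguments": {"rows": [[[-2,0,0,0,0,0,50],[-7,0,0,0,0,0,50],[-14,0,0,0,0,0,50],[-22,0,0,0,0,0,50],[-30,0,0,0,0,0,50],[-38,1,5,0,0,0,50],[-45,3,13,0,0,0,50],[-50,6,25,0,0,0,50]]]}}

```text
clock: 23.45
position: [0.4331, -0.3292, 0.0983]
ee_rot: [-0.001, 1.57, 0.0]
force: [-0.3, -0.2, -1.1]
width: 0.747
```

Emit:
{"name": "send_rows", "arguments": {"rows": [[[-2,4,17,0,0,0,50],[-2,10,42,0,0,0,50],[-2,16,72,0,0,0,50],[-2,24,104,0,0,0,50],[-2,31,136,0,0,0,50],[-2,37,162,0,0,0,50],[-2,41,182,0,0,0,50],[-2,43,194,0,0,0,50]]]}}

```text
clock: 24.25
position: [0.6291, -0.2832, 0.0989]
ee_rot: [-0.002, 1.57, 0.004]
force: [-0.6, -1.0, -0.2]
width: 0.745
```

Emit:
{"name": "send_rows", "arguments": {"rows": [[[0,0,0,0,0,0,50],[0,0,0,0,0,0,50],[0,0,0,0,0,0,50],[0,0,0,0,0,0,50],[0,0,0,0,0,0,50],[0,0,0,0,0,0,50],[0,0,0,0,0,0,50],[0,0,0,0,0,0,50]]]}}

```text
clock: 25.05
position: [0.6262, -0.2858, 0.0995]
ee_rot: [-0.001, 1.571, 0.001]
force: [0.9, 0.7, -1.4]
width: 0.748
```

Run:
```python
from h import *
go(.6264,-.2855,.055,0)
P=campose("wrist"); im,d=optics.get_image("wrist"); cv2.imwrite("pics/w10.png",im[:,:,::-1])
```

```text
t 25.05 pos [ 0.6262 -0.2858  0.0995] yaw 0.08 j7 0.00 F [ 0.9  0.7 -1.4] w 0.748
   shift [44.5  0.3  0.2] turn [0.08 0.   0.01]
```

View pics/w10.png

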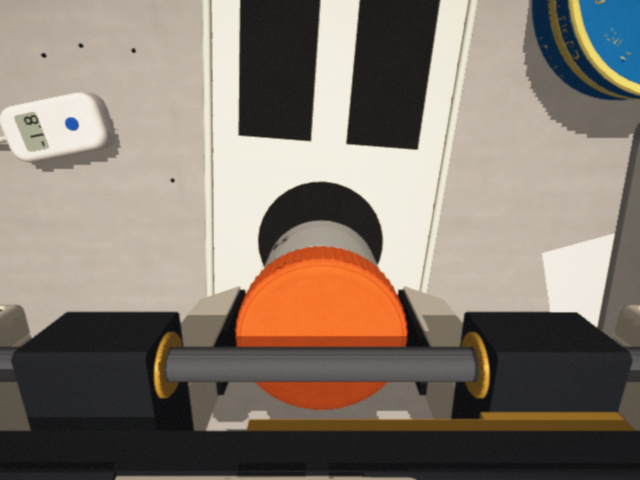

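Run:
```python
from h import *
from scipy.optimize import least_squares
P=campose("wrist"); im=cv2.imread("pics/w10.png"); g=im.max(2)
pts=[]
for u in range(272,372,3):
    col=g[165:235,u]; k=np.argmax(col<70)
    if k>0: pts.append((u,165+k-.5))
X=onz(P,np.array(pts),.006)[:,:2]
f=lambda p:np.hypot(X[:,0]-p[0],X[:,1]-p[1])-.043
r=least_squares(f,[.63,-.285],loss="soft_l1",f_scale=.001); print("pad",r.x,np.abs(f(r.x)).max())
C=onz(P,[[239,135.5],[311.5,141],[347,143.5],[418,150]],.006)[:,:2]; print(C)
print("jar front", onz(P,[[320,220]],.052))
```

```text
pad [ 0.6271492  -0.28737595] 0.00039183009995907847
[[ 0.57598524 -0.21480459]
 [ 0.62176511 -0.2181088 ]
 [ 0.64432738 -0.21961811]
 [ 0.68980087 -0.2235904 ]]
jar front [[ 0.62727299 -0.25774472  0.052     ]]
```

Emit:
{"name": "send_rows", "arguments": {"rows": [[[5,0.4,0.8,0,0,0,50],[13,0.4,0.8,0,0,0,50],[22,0.4,0.8,0,0,0,50],[31,0.4,0.8,0,0,0,50],[38,0.4,0.8,0,0,0,50],[42,0.4,0.8,0,0,0,50],[44.5,0.4,0.8,0,0,0,50],[45.3,0.4,0.8,0,0,0,50]]]}}

```text
clock: 25.9
position: [0.6269, -0.2854, 0.0546]
ee_rot: [-0.001, 1.571, 0.001]
force: [-4.7, 1.9, 8.2]
width: 0.748
```

Emit:
{"name": "send_rows", "arguments": {"rows": [[[0,0,0,0,0,0,50],[0,0,0,0,0,0,50],[0,0,0,0,0,0,78],[0,0,0,0,0,0,82],[0,0,0,0,0,0,90],[0,0,0,0,0,0,95],[0,0,0,0,0,0,95],[-8,0,0,0,0,0,95]]]}}

```text
clock: 26.7
position: [0.6263, -0.2852, 0.0613]
ee_rot: [-0.001, 1.573, 0.002]
force: [-0.7, 0.1, -0.7]
width: 0.951
```

Emit:
{"name": "send_rows", "arguments": {"rows": [[[-10,0,0,0,0,0,95],[-25,0,0,0,0,0,95],[-45,0,0,0,0,0,95],[-70,0,0,0,0,0,95],[-90,0,0,0,0,0,95],[-100,0,0,0,0,0,95],[-100,0,0,0,0,0,95],[-100,0,0,0,0,0,95]]]}}

```text
clock: 27.5
position: [0.6268, -0.2853, 0.1618]
ee_rot: [-0.001, 1.571, 0.001]
force: [0.1, -0.6, -0.1]
width: 0.947
```

Run:
```python
from h import *
go(.464,-.207,.12,-78)
P=campose("wrist"); im,d=optics.get_image("wrist"); cv2.imwrite("pics/w11.png",im[:,:,::-1])
P=campose("top"); im,d=optics.get_image("top"); np.savez("top2.npz",im=im,d=d); cv2.imwrite("pics/t2.png",cv2.resize(im[150:330,130:440],None,fx=2.5,fy=2.5)[:,:,::-1])
```

```text
t 27.50 pos [ 0.6268 -0.2853  0.1618] yaw 0.08 j7 0.03 F [ 0.1 -0.6 -0.1] w 0.947
   shift [  41.9   78.6 -162.6] turn [ 7.808e+01 -2.000e-02  2.000e-02]
```

View pics/w11.png

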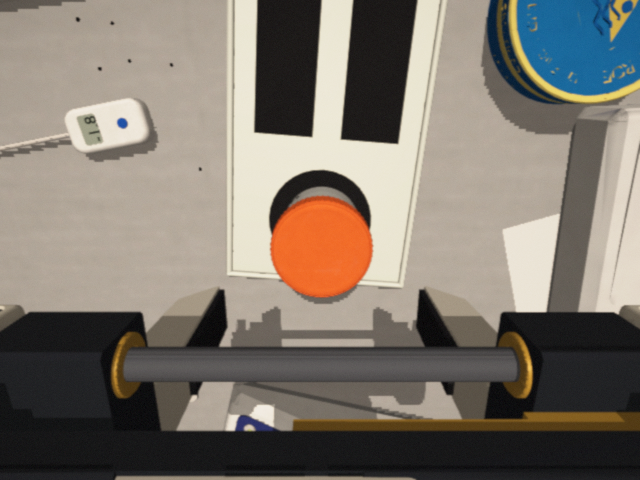

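View pics/t2.png

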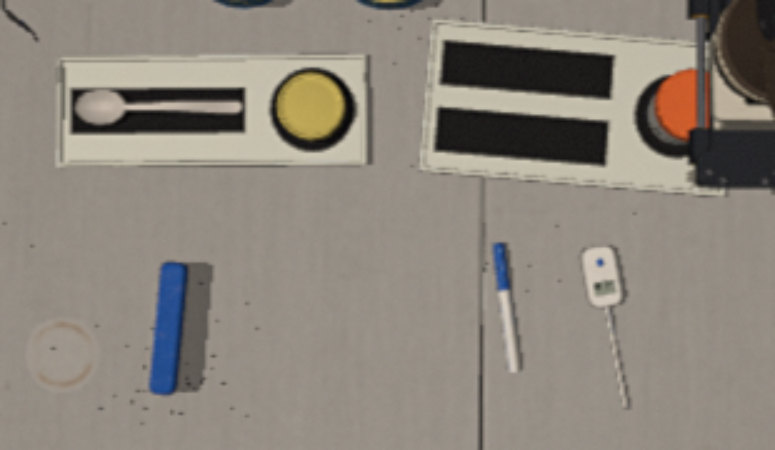

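Emit:
{"name": "send_rows", "arguments": {"rows": [[[0,10,-20,8,0,0,90],[5,20,-50,16,0,0,80],[12,32,-80,24,0,0,70],[20,45,-110,32,0,0,62],[30,60,-140,40,0,0,62],[38,74,-158,48,0,0,62],[42,78.6,-162.6,56,0,0,62],[42,78.6,-162.6,63,0,0,62]]]}}

```text
clock: 28.4
position: [0.4622, -0.2059, 0.1189]
ee_rot: [0.858, 1.398, -0.859]
force: [-0.0, -0.4, 0.1]
width: 0.62
```

Run:
```python
from h import *
go(.464,-.207,.12,-78.5)
```

```text
t 28.40 pos [ 0.4622 -0.2059  0.1189] yaw -63.20 j7 -1.01 F [-0.  -0.4  0.1] w 0.620
   shift [-1.1  1.1  1.8] turn [15.3  -0.11  0.15]
```

Emit:
{"name": "send_rows", "arguments": {"rows": [[[0,1,1.8,7,0,0,62],[0,1,1.8,15.3,0,0,62],[0,1,1.8,15.3,0,0,62],[0,1,1.8,15.3,0,0,62],[0,1,1.8,15.3,0,0,62],[0,1,1.8,15.3,0,0,62],[0,1,1.8,15.3,0,0,62],[0,1,1.8,15.3,0,0,62]]]}}

```text
clock: 29.2
position: [0.466, -0.2082, 0.1201]
ee_rot: [1.056, 1.3, -1.056]
force: [0.0, -0.1, -0.6]
width: 0.622
```

Run:
```python
from h import *
go(.464,-.207,.004,-78.5)
P=campose("wrist"); im,d=optics.get_image("wrist"); cv2.imwrite("pics/w12.png",im[:,:,::-1])
r=finder.regions_of("wrist","thermometer")[:1]
for r in r:
    uv=np.argwhere(r["region"])[:,::-1]; print(r["confidence"],r["bbox"],minrect(onz(P,uv,.013)))
```

```text
t 29.20 pos [ 0.466  -0.2082  0.1201] yaw -78.19 j7 -1.23 F [ 0.  -0.1 -0.6] w 0.622
   shift [116.1  -1.8  -1.6] turn [ 0.31 -0.   -0.  ]
0.83 [296.7, 196.8, 49.3, 194.4] (array([ 417.1, -219.2]), array([162. ,  34.7]), 10.764305114746094)
```

View pics/w12.png

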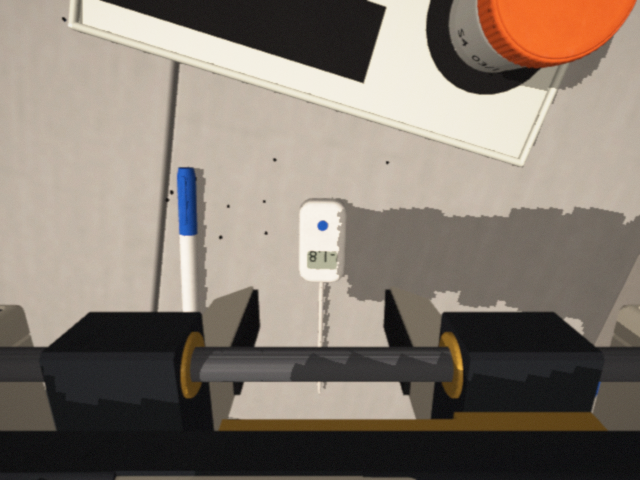

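Run:
```python
from h import *
P=campose("wrist")
print("head ends z.016",onz(P,[[322,200],[322,281]],.016)[:,:2],"z.010",onz(P,[[322,200],[322,281]],.010)[:,:2],"sides",onz(P,[[300,235],[345,235]],.013)[:,:2])
a=onz(P,[[322,200]],.012)[0];b=onz(P,[[320,391]],.010)[0]; print(a,b,np.hypot(*(a-b)[:2]),np.degrees(np.arctan2(*(a-b)[:2][::-1])))
```

```text
head ends z.016 [[ 0.49569699 -0.20371798]
 [ 0.43606466 -0.2162143 ]] z.010 [[ 0.49448489 -0.20399098]
 [ 0.4334914  -0.21677254]] sides [[ 0.46678099 -0.19358881]
 [ 0.47340191 -0.22533681]]
[ 0.49488893 -0.20389998  0.012     ] [ 0.33536156 -0.23562729  0.01      ] 0.16265178774878114 11.248392056841718
```

Emit:
{"name": "send_rows", "arguments": {"rows": [[[20,-1.7,0.6,0.5,0,0,60],[45,-1.7,0.6,0.5,0,0,60],[70,-1.7,0.6,0.5,0,0,60],[90,-1.7,0.6,0.5,0,0,60],[102,-1.7,0.6,0.5,0,0,60],[110,-1.7,0.6,0.5,0,0,60],[114,-1.7,0.6,0.5,0,0,60],[114,-1.7,0.6,0.5,0,0,50]]], "grip_force": 15}}

```text
clock: 30.1
position: [0.4647, -0.2091, 0.0062]
ee_rot: [1.063, 1.296, -1.063]
force: [-0.3, -0.6, 0.1]
width: 0.554
```

Emit:
{"name": "send_rows", "arguments": {"rows": [[[0,0,0,0,0,0,40],[0,0,0,0,0,0,20],[0,0,0,0,0,0,20],[0,0,0,0,0,0,20],[0,0,0,0,0,0,20],[0,0,0,0,0,0,20],[0,0,0,0,0,0,20],[0,0,0,0,0,0,20]]]}}

```text
clock: 30.9
position: [0.465, -0.2092, 0.0067]
ee_rot: [1.063, 1.295, -1.063]
force: [-0.5, -0.3, 7.2]
width: 0.364
```

Run:
```python
from h import *
# strip near: centre by top & wrist
go(.466,-.207,.08,-4.3)
```

```text
t 30.90 pos [ 0.465  -0.2092  0.0067] yaw -78.72 j7 -1.33 F [-0.5 -0.3  7.2] w 0.364
   shift [-73.3   1.5  -1.9] turn [-7.442e+01  6.000e-02 -2.000e-02]
```

Run:
```python
from h import *
go(.608,-.0758,.07,-4.3)
```

```text
t 30.90 pos [ 0.465  -0.2092  0.0067] yaw -78.72 j7 -1.33 F [-0.5 -0.3  7.2] w 0.364
   shift [ -63.2  166.4 -102.8] turn [-7.442e+01  6.000e-02 -2.000e-02]
```

Emit:
{"name": "send_rows", "arguments": {"rows": [[[-8,0,0,0,0,0,20],[-25,0,0,-3,0,0,20],[-45,10,-6,-9,0,0,20],[-60,30,-18,-17,0,0,20],[-63,55,-34,-25,0,0,20],[-63,85,-52,-33,0,0,20],[-63,115,-71,-41,0,0,20],[-63,140,-86,-49,0,0,20]]]}}

```text
clock: 31.7
position: [0.5862, -0.0958, 0.0699]
ee_rot: [0.402, 1.532, -0.401]
force: [-0.2, -0.1, -0.7]
width: 0.359
```

Run:
```python
from h import *
go(.608,-.0758,.06,-4.3)
```

```text
t 31.70 pos [ 0.5862 -0.0958  0.0699] yaw -29.36 j7 -0.80 F [-0.2 -0.1 -0.7] w 0.359
   shift [ 9.9 28.1  9.2] turn [-25.06   0.04  -0.03]
```

Emit:
{"name": "send_rows", "arguments": {"rows": [[[2,10,3,-7,0,0,20],[5,18,6,-14,0,0,20],[8,24,8,-20,0,0,20],[10,28,9.2,-25,0,0,20],[10,28,9.2,-25,0,0,20],[10,28,9.2,-25,0,0,20],[10,28,9.2,-25,0,0,20],[10,28,9.2,-25,0,0,20]]]}}

```text
clock: 32.5
position: [0.6067, -0.0779, 0.0594]
ee_rot: [0.065, 1.57, -0.066]
force: [-0.4, -0.4, -1.2]
width: 0.364
```

Run:
```python
from h import *
go(.608,-.0758,.013,-4.3)
P=campose("wrist"); im,d=optics.get_image("wrist"); cv2.imwrite("pics/w13.png",im[:,:,::-1])
```

```text
t 32.50 pos [ 0.6067 -0.0779  0.0594] yaw -4.80 j7 -0.48 F [-0.4 -0.4 -1.2] w 0.364
   shift [46.4  2.2  1.1] turn [-0.5   0.01  0.03]
```

View pics/w13.png

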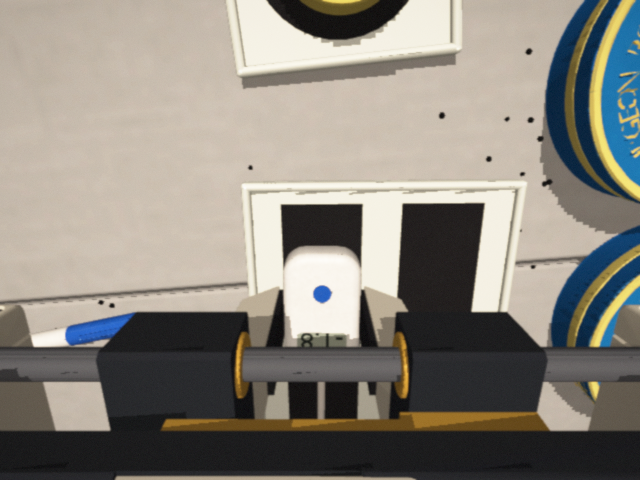

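Run:
```python
from h import *
P=campose("wrist")
C=onz(P,[[281.5,204.5],[363,204.5],[402,204],[484,203]],.006)[:,:2]; print(C.round(4))
u=np.array([.075,.997])
for a,b in ((0,1),(2,3)):
    m=(C[a]+C[b])/2; print("strip centre",m-u*.0875)
hz=.0594-.0065
print("head end", onz(P,[[322.5,247]],hz+.008), onz(P,[[322.5,247]],hz+.002))
s=arm.observe(); print(s["position"])
go(.608,-.0758,.0135,-4.3)
```

```text
[[ 0.5894 -0.0407]
 [ 0.6349 -0.0445]
 [ 0.6567 -0.046 ]
 [ 0.7026 -0.0493]]
strip centre [ 0.60558766 -0.12982865]
strip centre [ 0.67310271 -0.13492173]
head end [[ 0.61151468 -0.04906048  0.0609    ]] [[ 0.61137231 -0.05109739  0.0549    ]]
[ 0.60678716 -0.07786677  0.05934512]
t 32.55 pos [ 0.6068 -0.0779  0.0593] yaw -4.79 j7 -0.48 F [-0.4  0.4 -0.2] w 0.363
   shift [45.8  2.2  1. ] turn [-0.49  0.01  0.02]
```

Emit:
{"name": "send_rows", "arguments": {"rows": [[[5,3,1,-0.5,0,0,20],[13,3,1,-0.5,0,0,20],[22,3,1,-0.5,0,0,20],[31,3,1,-0.5,0,0,20],[39,3,1,-0.5,0,0,20],[43,3,1,-0.5,0,0,20],[46,3,1,-0.5,0,0,20],[46,3,1,-0.5,0,0,20]]]}}

```text
clock: 33.35
position: [0.6081, -0.0746, 0.0133]
ee_rot: [0.058, 1.57, -0.058]
force: [-0.6, 0.2, -0.1]
width: 0.364
```

Run:
```python
from h import *
go(.608,-.075,.0133,-4.3)
```

```text
t 33.35 pos [ 0.6081 -0.0746  0.0133] yaw -4.21 j7 -0.51 F [-0.6  0.2 -0.1] w 0.364
   shift [-0.  -0.4 -0. ] turn [ 0.09 -0.01  0.01]
```

Release to 50% (46 mm), raise, and go to the marker.

Emit:
{"name": "send_rows", "arguments": {"rows": [[[0.4,0,0,0,0,0,20],[0.4,0,0,0,0,0,48],[0.4,0,0,0,0,0,48],[0.4,0,0,0,0,0,48],[-8,0,0,0,0,0,48],[-30,0,0,0,0,0,48],[-65,0,0,0,0,0,48],[-100,0,0,0,0,0,48]]]}}

```text
clock: 34.15
position: [0.6078, -0.0745, 0.1145]
ee_rot: [0.058, 1.571, -0.057]
force: [0.8, 0.4, 0.4]
width: 0.479
```

Run:
```python
from h import *
go(.430,-.1125,.12,-82.5)
P=campose("wrist"); im,d=optics.get_image("wrist"); cv2.imwrite("pics/w14.png",im[:,:,::-1])
```

```text
t 34.15 pos [ 0.6078 -0.0745  0.1145] yaw -4.20 j7 -0.43 F [0.8 0.4 0.4] w 0.479
   shift [  -5.4  -51.  -174.5] turn [ 7.83e+01 -5.00e-02  1.00e-02]
```

View pics/w14.png

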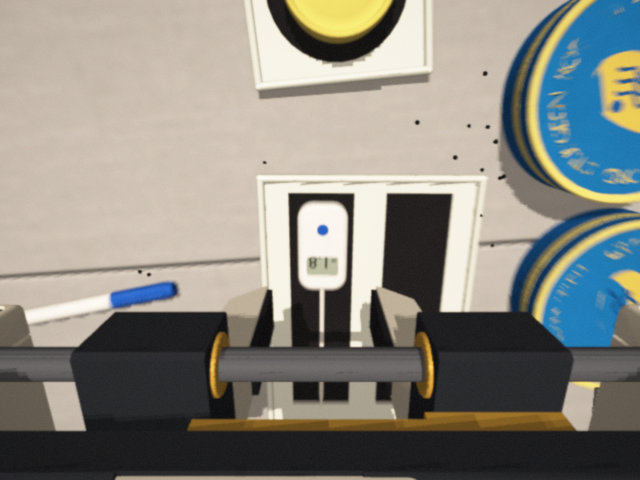

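Emit:
{"name": "send_rows", "arguments": {"rows": [[[-5,-8,-25,8,0,0,48],[-5,-18,-60,16,0,0,48],[-5,-28,-95,24,0,0,40],[-5,-38,-130,32,0,0,40],[-5,-46,-158,40,0,0,40],[-5,-51,-174.5,48,0,0,40],[-5,-51,-174.5,56,0,0,40],[-5,-51,-174.5,64,0,0,40]]]}}

```text
clock: 35.0
position: [0.43, -0.113, 0.1188]
ee_rot: [0.929, 1.362, -0.929]
force: [1.2, -0.1, -0.4]
width: 0.404
```

Run:
```python
from h import *
go(.430,-.1125,.12,-82.5)
```

```text
t 35.00 pos [ 0.43   -0.113   0.1188] yaw -68.58 j7 -1.28 F [ 1.2 -0.1 -0.4] w 0.404
   shift [-1.2  0.2 -0.4] turn [13.92  0.04 -0.04]
```

Emit:
{"name": "send_rows", "arguments": {"rows": [[[0,0,0,7,0,0,40],[0,0,0,14,0,0,40],[0,0,0,14,0,0,40],[0,0,0,14,0,0,40],[0,0,0,14,0,0,40],[0,0,0,14,0,0,40],[0,0,0,14,0,0,40],[0,0,0,14,0,0,40]]]}}

```text
clock: 35.8
position: [0.4303, -0.1128, 0.1181]
ee_rot: [1.108, 1.271, -1.108]
force: [0.6, 1.4, 0.2]
width: 0.402
```

Run:
```python
from h import *
go(.430,-.1125,.006,-82.5)
P=campose("wrist"); im,d=optics.get_image("wrist"); cv2.imwrite("pics/w15.png",im[:,:,::-1])
r=finder.regions_of("wrist","marker")[:1]
for r in r:
    uv=np.argwhere(r["region"])[:,::-1]; print(r["confidence"],r["bbox"],minrect(onz(P,uv,.0065)))
```

```text
t 35.80 pos [ 0.4303 -0.1128  0.1181] yaw -82.19 j7 -1.49 F [0.6 1.4 0.2] w 0.402
   shift [112.1  -0.3  -0.3] turn [0.31 0.   0.  ]
0.7 [309.7, 143.6, 25.8, 177.6] (array([ 430.9, -115.4]), array([134. ,  13.8]), 8.188241004943848)
```

View pics/w15.png

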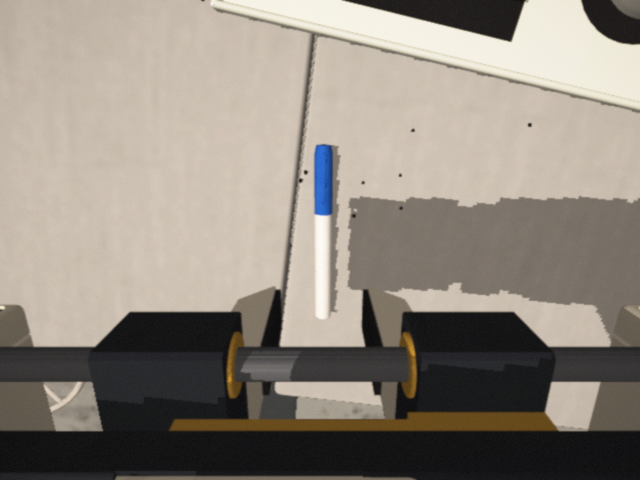

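Emit:
{"name": "send_rows", "arguments": {"rows": [[[20,0,1,0,0,0,40],[45,0,1,0,0,0,40],[70,0,1,0,0,0,40],[90,0,1,0,0,0,40],[102,0,1,0,0,0,40],[109,0,1,0,0,0,40],[112.5,0,1,0,0,0,40],[112.5,0,1,0,0,0,35]]], "grip_force": 12}}

```text
clock: 36.7
position: [0.4305, -0.1137, 0.0056]
ee_rot: [1.108, 1.271, -1.109]
force: [0.0, 0.0, -0.2]
width: 0.364
```

Emit:
{"name": "send_rows", "arguments": {"rows": [[[0,0,0,0,0,0,20],[0,0,0,0,0,0,0],[0,0,0,0,0,0,0],[0,0,0,0,0,0,0],[0,0,0,0,0,0,0],[0,0,0,0,0,0,0],[0,0,0,0,0,0,0],[0,0,0,0,0,0,0]]]}}

```text
clock: 37.5
position: [0.4308, -0.1138, 0.006]
ee_rot: [1.109, 1.269, -1.108]
force: [-0.9, -1.1, 6.7]
width: 0.139
```

Run:
```python
from h import *
go(.6725,-.134,.08,-4.3)
```

```text
t 37.50 pos [ 0.4308 -0.1138  0.006 ] yaw -82.22 j7 -1.64 F [-0.9 -1.1  6.7] w 0.139
   shift [-73.8 236.8  52.7] turn [-7.792e+01  5.000e-02 -1.000e-02]
```

Emit:
{"name": "send_rows", "arguments": {"rows": [[[-10,0,0,0,0,0,0],[-30,5,1,-4,0,0,0],[-52,20,5,-11,0,0,0],[-68,45,10,-19,0,0,0],[-74,80,18,-27,0,0,0],[-74,120,27,-35,0,0,0],[-74,160,36,-43,0,0,0],[-74,195,43,-51,0,0,0]]]}}

```text
clock: 38.3
position: [0.6312, -0.1305, 0.0805]
ee_rot: [0.423, 1.528, -0.423]
force: [0.3, 0.9, 0.2]
width: 0.136
```

Run:
```python
from h import *
go(.672,-.134,.06,-4.3)
```

```text
t 38.30 pos [ 0.6312 -0.1305  0.0805] yaw -30.94 j7 -0.79 F [0.3 0.9 0.2] w 0.136
   shift [20.5 18.  36.8] turn [-2.664e+01  4.000e-02 -1.000e-02]
```

Emit:
{"name": "send_rows", "arguments": {"rows": [[[2,6,12,-7,0,0,0],[8,11,23,-14,0,0,0],[14,15,32,-21,0,0,0],[20,18,36.8,-26.6,0,0,0],[20,18,36.8,-26.6,0,0,0],[20,18,36.8,-26.6,0,0,0],[20,18,36.8,-26.6,0,0,0],[20,18,36.8,-26.6,0,0,0]]]}}

```text
clock: 39.1
position: [0.6702, -0.1336, 0.0603]
ee_rot: [0.064, 1.569, -0.065]
force: [0.1, -0.2, -1.0]
width: 0.133
```

Run:
```python
from h import *
go(.672,-.134,.0125,-4.3)
P=campose("wrist"); im,d=optics.get_image("wrist"); cv2.imwrite("pics/w16.png",im[:,:,::-1])
```

```text
t 39.10 pos [ 0.6702 -0.1336  0.0603] yaw -4.69 j7 -0.39 F [ 0.1 -0.2 -1. ] w 0.133
   shift [47.8 -0.2  1.8] turn [-0.39  0.03  0.02]
```

View pics/w16.png

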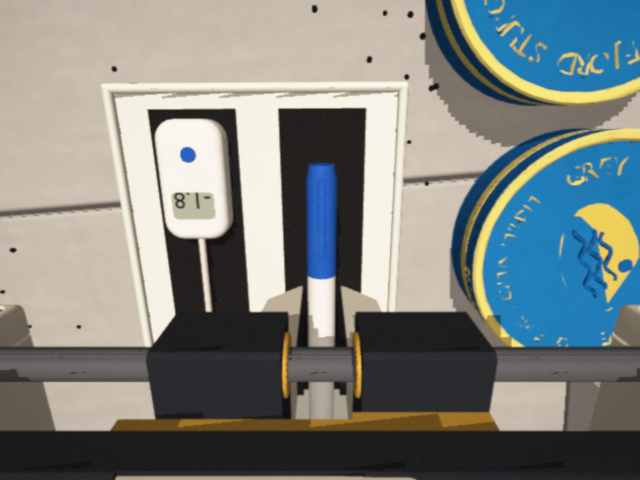

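Run:
```python
from h import *
P=campose("wrist")
C=onz(P,[[279.5,108],[366,108]],.006)[:,:2]; u=np.array([.075,.997]); print(C, C.mean(0)-u*.0875)
print("marker end",onz(P,[[321.5,163.5]],.061))
go(.672,-.134,.0125,-4.3)
```

```text
[[ 0.65740132 -0.0454272 ]
 [ 0.70244769 -0.04909935]] [ 0.67336201 -0.13450077]
marker end [[ 0.67734013 -0.0694518   0.061     ]]
t 39.15 pos [ 0.6702 -0.1336  0.0602] yaw -4.67 j7 -0.39 F [-0.1 -0.1 -0.3] w 0.139
   shift [47.7 -0.3  1.8] turn [-0.37  0.03  0.02]
```

Emit:
{"name": "send_rows", "arguments": {"rows": [[[5,0.4,2.3,-0.4,0,0,0],[13,0.4,2.3,-0.4,0,0,0],[22,0.4,2.3,-0.4,0,0,0],[31,0.4,2.3,-0.4,0,0,0],[39,0.4,2.3,-0.4,0,0,0],[44,0.4,2.3,-0.4,0,0,0],[47.6,0.4,2.3,-0.4,0,0,0],[47.6,0.4,2.3,-0.4,0,0,0]]]}}

```text
clock: 39.95
position: [0.6726, -0.1332, 0.012]
ee_rot: [0.058, 1.57, -0.058]
force: [-0.1, 0.5, -0.2]
width: 0.141
```

Emit:
{"name": "send_rows", "arguments": {"rows": [[[0.4,0,0,0,0,0,0],[0.4,0,0,0,0,0,30],[0.4,0,0,0,0,0,30],[0.4,0,0,0,0,0,30],[-8,0,0,0,0,0,30],[-30,0,0,0,0,0,30],[-65,0,0,0,0,0,30],[-100,0,0,0,0,0,30]]]}}

```text
clock: 40.75
position: [0.6723, -0.1332, 0.1133]
ee_rot: [0.058, 1.571, -0.057]
force: [0.6, -0.1, -0.3]
width: 0.3
```

Emit:
{"name": "send_rows", "arguments": {"rows": [[[-30,0,-40,0,0,0,30],[-60,0,-85,0,0,0,30],[-80,0,-130,0,0,0,30],[-100,0,-175,0,0,0,30],[-100,0,-220,0,0,0,30],[-100,0,-260,0,0,0,30],[-100,0,-280,0,0,0,30],[-100,0,-280,0,0,0,30]]]}}

```text
clock: 41.55
position: [0.3906, -0.1129, 0.2124]
ee_rot: [0.056, 1.571, -0.061]
force: [1.0, -1.0, -0.1]
width: 0.3
```

Run:
```python
from h import *
go(.4,0,.3)
P=campose("top"); im,d=optics.get_image("top"); np.savez("top3.npz",im=im,d=d); cv2.imwrite("pics/t3.png",cv2.resize(im[150:330,130:440],None,fx=2.5,fy=2.5,interpolation=2)[:,:,::-1])
im,d=optics.get_image("side"); cv2.imwrite("pics/s3.png",im[:,:,::-1])
```

```text
t 41.55 pos [ 0.3906 -0.1129  0.2124] yaw -4.26 j7 -0.13 F [ 1.  -1.  -0.1] w 0.300
   shift [-87.9 113.    0.8] turn [ 0.   -0.07  0.18]
```

View pics/t3.png

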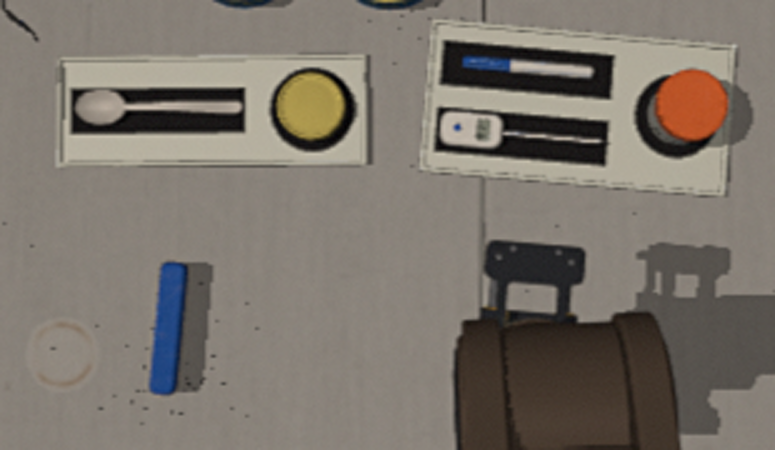

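View pics/s3.png

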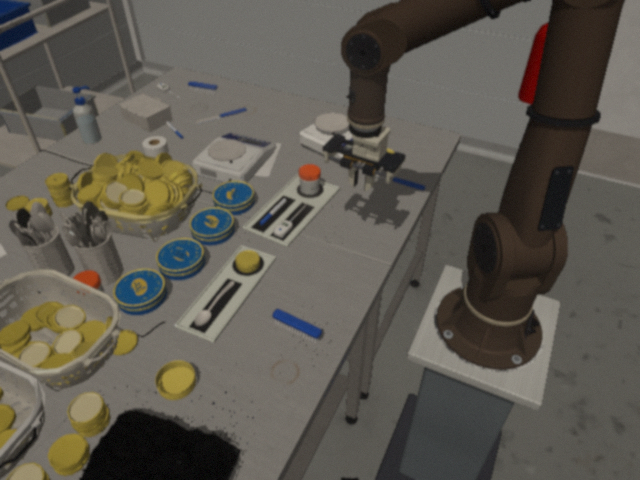

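Run:
```python
from h import *
P=campose("top"); f=np.load("top3.npz"); im=f["im"]
optics.get_image("top")
hsv=cv2.cvtColor(im,cv2.COLOR_RGB2HSV)
w={"tray_narrow":((.6285,.0835),(.6262,.238)),}
for t,z,tgt in [("tin",.028,(.629,.0839)),("spoon",.012,(.6266,.238)),("jar",.081,(.6264,-.2848)),("thermometer",.016,(.6044,-.1279)),("marker",.0125,(.6723,-.1329))]:
    for r in finder.regions_of("top",t)[:2]:
        uv=np.argwhere(r["region"])[:,::-1]; print(t,round(r["confidence"],2),minrect(onz(P,uv,z)),tgt)
def comp(m,z,l):
    uv=np.argwhere(m)[:,::-1]; X=onz(P,uv,z); print(l,len(uv),X.mean(0).round(4)[:2],minrect(X))
B=np.zeros(im.shape[:2],bool)
b=B.copy(); b[170:215,235:275]=1; comp(b&(hsv[...,0]>18)&(hsv[...,0]<35)&(hsv[...,1]>100)&(hsv[...,2]>90),.028,"tin")
b=B.copy(); b[170:215,380:430]=1; comp(b&(hsv[...,0]<12)&(hsv[...,1]>140)&(hsv[...,2]>80),.081,"jar")
g=im.max(2)
for u in range(160,228,6):
    col=g[176:212,u].astype(int); print(u,[int(x) for x in col[8:30]])
```

```text
tin 0.91 (array([629.2,  83.8]), array([64.8, 61.7]), 0.7737699747085571) (0.629, 0.0839)
spoon 0.74 (array([628.6, 239.1]), array([159.4,  32.7]), -89.3480657339096) (0.6266, 0.238)
jar 0.57 (array([ 623.4, -279.7]), array([79.8, 70.5]), -44.758113861083984) (0.6264, -0.2848)
thermometer 0.94 (array([ 603.9, -120.8]), array([157.4,  39.5]), 84.25233459472656) (0.6044, -0.1279)
tin 563 [0.6293 0.0831] (array([629.2,  82.6]), array([64.8, 64.2]), 0.7676298022270203)
jar 653 [ 0.6263 -0.2839] (array([ 627. , -284.4]), array([68. , 65.4]), -44.75057601928711)
160 [176, 103, 25, 12, 20, 28, 53, 83, 104, 109, 92, 55, 23, 16, 18, 17, 18, 21, 29, 100, 190, 187]
166 [175, 99, 86, 142, 146, 147, 154, 159, 165, 162, 154, 149, 147, 144, 134, 55, 15, 19, 33, 102, 190, 186]
172 [175, 111, 148, 153, 155, 159, 168, 176, 182, 183, 169, 161, 156, 153, 146, 88, 21, 19, 34, 99, 190, 186]
178 [180, 102, 26, 21, 68, 128, 165, 173, 173, 170, 165, 145, 106, 36, 8, 23, 24, 21, 33, 102, 188, 186]
184 [180, 106, 28, 20, 24, 24, 44, 116, 192, 185, 54, 15, 25, 26, 27, 25, 22, 24, 43, 115, 188, 186]
190 [179, 73, 22, 20, 24, 21, 50, 127, 190, 181, 53, 18, 23, 25, 24, 26, 26, 23, 51, 124, 187, 186]
196 [178, 74, 19, 26, 22, 23, 84, 181, 182, 172, 64, 20, 25, 24, 24, 24, 17, 18, 49, 126, 186, 185]
202 [178, 74, 20, 23, 25, 32, 95, 174, 177, 166, 84, 27, 18, 26, 26, 24, 26, 20, 48, 125, 187, 183]
208 [178, 73, 18, 26, 18, 30, 91, 166, 164, 161, 122, 37, 21, 24, 27, 25, 25, 22, 51, 126, 187, 184]
214 [177, 74, 19, 22, 20, 32, 89, 162, 160, 162, 155, 47, 18, 24, 25, 25, 26, 23, 48, 123, 184, 184]
220 [178, 73, 20, 20, 23, 33, 89, 167, 166, 166, 161, 73, 19, 23, 24, 24, 26, 24, 67, 154, 187, 183]
226 [176, 49, 11, 18, 19, 19, 43, 105, 135, 121, 70, 21, 16, 20, 17, 19, 17, 20, 63, 154, 186, 183]
```

```bash
python3 -c "
from h import *
print(arm.sign_off(), arm.observe()['clock'])"
```

```text
the job is handed in; nothing more can be done
the job is handed in; nothing more can be done
```

Both kits are made up, placed in the order tin, spoon, jar, thermometer, marker. I handed the job in at about 42 s of the 136 s allowed, with the gripper clear of everything.

My last checks were top and side pictures taken after the final placing:

| Item | Centring on its mark |
|---|---|
| Tin | within about 1 mm by the top camera; an earlier wrist picture put it 2.7 mm off in x |
| Spoon | along its strip; lengthwise within about 1 mm by the top camera (wrist picture: about 2 mm), roughly 2 mm across toward the far side |
| Jar | upright; within about 1 mm |
| Thermometer | on the nearer strip, aligned, within about 1–2 mm by eye |
| Marker | on the farther strip, aligned, within about 1–2 mm by eye |

- **Brush and spatula:** I never touched them. The brush shows in its original place in the last pictures. The arm partly hid the spatula, so I did not re-measure it.
- **Camera disagreement:** the wrist and top cameras differed by 1–3 mm throughout, and I used values between the two.
- **Detection misses at the end:** the trained network did not find the marker in the last top picture and outlined the jar and thermometer poorly. I checked the jar by its lid colour, and the marker and thermometer by eye.

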